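# Nest the filter funnel in its tapered sleeve

### The job

Set the larger of the two tapered black rubber sleeves, narrow end down, straight and fully home in the conical cup of the filter stand's carriage. Then push the carriage along its track until the cup is exactly under the white funnel, and press the knob above the funnel down until the funnel sits fully home inside the sleeve. Leave the smaller sleeve and the other loose things where they are.

Things in the scene. Friction and masses are not known exactly. Their poses are not given: they have to be found in the camera images.
- large_sleeve: The larger black rubber sleeve (60 g nominal), a hollow taper open at both ends, loose, standing on its narrow end; origin at the centre of its narrow underside, z up its axis. 50 mm tall. Outside: cone from radius 13 mm at z 0 to 25 mm at z 36, then a straight grip collar of radius 26 mm (52 mm across) from z 36 to z 50. Inside: cone from radius 8 mm at z 0 to 20 mm at z 36, then straight, radius 21 mm. Rigid in use.
- small_sleeve: The smaller sleeve, same shape at 0.7 size (35 mm tall, collar 36 mm across), origin as for the large one. Does not fit the job; leave it. The two may have changed places.
- stand: Filter stand, fixed, its place and yaw vary. Origin on the worktop straight below the funnel's axis. Its +y axis runs along the track (100 mm wide, 22 mm high, from y -92 to +272 mm) towards the end where the carriage waits; a post, 18 mm thick and 232 mm high, stands at x +78 mm (behind the funnel).
- carriage (a joint): Carriage on the track, m: 0 = cup 150 mm from the funnel's axis along the stand's +y; grows as it is pushed towards the stand's -y; 0.150 = cup exactly under the funnel; it can overrun to 0.190. About 1.5 N of friction, stays where left.
- cup_mouth (a point): Centre of the rim of the steel cup on the carriage, 52 mm above the worktop. The cup is 56 mm across outside; its conical bore has radius 21 mm at the rim and 11 mm at its floor 30 mm lower, the same taper as the sleeves. With the large sleeve home, the sleeve's origin is about 24 mm below this point (up to 2 mm lower) and its collar stands 12 mm clear above the rim.
- push_plate (a point): Middle of the upper edge of the upright aluminium plate of the carriage, 70 mm above the worktop. The plate is 10 mm thick (along the stand's y), 52 mm wide (along the stand's x), 50 mm tall, 105 mm from the cup's axis on the stand's +y side; push on its outer (+y) face.
- lift (a joint): Arm with the white funnel, sliding on the post, m: 0 = raised, grows downward; home in the large sleeve at about 0.062 (0.060 to 0.066), end of travel 0.075. About 5 N on the knob moves it; it stays where left.
- funnel_tip (a point): Centre of the underside of the white porcelain funnel, 96 mm above the worktop when raised. Cone of radius 10 mm here to 20 mm at 30 mm above, straight neck to 52 mm above, then a bowl 64 mm across. Home in the large sleeve it is about 6 mm (4 to 8) above the sleeve's origin.
- knob_top (a point): Centre of the flat top of the black knob (44 mm across) on the arm straight above the funnel, 113 mm above the funnel tip. Press here.
- tape_roll: Roll of brown tape lying flat, 89 mm across, 19 mm high, loose; origin centre of underside. Bystander.
- petri_60: Small glass dish, 70 mm across, 17 mm high, loose; origin centre of underside. Bystander.
- cap_red_d: Ribbed red screw cap, 56 mm across, 30 mm high, loose; origin centre of underside. Bystander.
- black_knob: Toothed black knob, 53 mm across, 41 mm high, loose; origin centre of underside. Bystander.

How it is judged:
By the outcome, as a careful person would: the job done as asked, in the order asked, and still so for the second after the job is handed in, with the robot touching nothing.
It also fails if it takes over 64 s, if anything falls off the work surface, if the arm or the gripper's body presses on something with over 40 N, if the wrist force passes 120 N, or if a joint passes its speed limit or range.

### The arm

A 7-joint arm with a two-finger parallel gripper is mounted at the origin on a cart in front of the work surface, level with it; the furniture and walls round the work are solid. World frame = base frame: x ahead of the robot, y to its left, z up, the work surface at z = 0. Lengths are in m, angles in degrees, forces in N, time in s.
With the tool pointing down it reaches from about 0.425 to 0.875 m from the base axis. Payload 8.4 kg.
Tool frame: the origin (TCP) lies midway between the tips of the shut fingers; the grasp point (between the pads) lies 19 mm behind it; z points along the fingers, y is the direction in which the jaws open and shut (so a half turn about z gives the same grasp; the last joint's range is limited). The gripper opens to 85 mm and grips with 20 to 120 N. Pads are 22 mm wide; open, the fingers measure 114 mm over their backs; the gripper's body (76 mm by 85 mm) begins 54 mm behind the grasp point. The pads swing forward as they close: fully open they stand 13 mm farther back than shut.
Start: joints at [62.613, 19.091, 2.286, 83.961, -0.768, 76.965, -3.352], TCP at [0.24, -0.604, 0.197] pointing down, gripper open.
Joint ranges: [-147.57, 147.57], [-21.85, 119.76], [-74.77, 79.35], [14.55, 137.4], [-85.83, 265.84], [4.83, 119.75], [-152.11, 152.11]. Speed limits (degrees/s): [127.2, 127.2, 159.86, 159.86, 180, 180, 180].

### API

Orientations are given as a 3x3 rotation matrix whose columns are the frame's x, y, z axes.
In Python, from rig import env gives the robot as it stands. The module is installed in compiled form; this text tells all that it offers.
- The arm moves only by the shell command python3 -m jog 'ROWS' [FORCE]. ROWS is text: rows parted by semicolons, each of 5 numbers parted by spaces: the opening in per cent of the stroke, from 0 (shut) to 100 (fully open), then the shift along the world's x, y, z in cm, then the turn about the world's z in units of 5 degrees (1.0 is 5 degrees). In form: hand x y z yaw; .... A call has exactly 10 rows; each row shifts and turns the pose as measured when the row begins; what a row does not reach is not made up. A row lasts 1/12 s, in which the tool goes at most 41.7 mm and 7.16 degrees, less where a joint would pass 70% of its speed; a pose out of reach is approached as far as the arm can. A call is refused whole if a number of a shift passes 4.17 or a number of a turn 1, either way. A call with a gripper value outside its range is refused whole. The fingers move at their own pace and stop on an object; FORCE is the grip in N (left out, the last holds). Time passes only in rows, so rows that do not move let the fingers close, or fill a call up. It gives the time, the measured TCP pose, the force and the opening at its end, in the units of the state.
- env.get_state(): the state, without advancing time (a new reading comes with each control period).
- env.grab_frame(name): name is "side" or "top" or "wrist"; returns the picture (480x640x3 uint8, red, green, blue); there is no depth.
- env.calibration(name): a dict with "fx", "fy", "cx", "cy" (pixels), "rvec" (rotation vector, rad) and "tvec" (3), from world to camera coordinates, as OpenCV has them. Camera axes: x right, y down, z forward; pixel columns grow to the right and rows downward; lengths in m; the calibration is good to about 2 mm. A picture is of the moment at which its call begins: read the wrist's pose just before it. calibration takes no time and is no camera call; for the wrist camera it gives the pose at the moment of the call.
- env.finish_job(): hands the job in, once; it reports no verdict.
Trained networks look in the newest picture that a camera, given by its name, has taken for a name from the list of things; names that differ only in an ending like _2 or _b are one class to them, and where a whole thing is asked for, a point or a joint stands for the part that bears it (a point fixed in the world has none). Each returns a list of dicts, best first, with "conf" (0 to 1); they miss things now and then, are a little off and sometimes report something else, mostly with a low value. They report only what shows in the picture. A call takes as long as a camera call.
- env.look_for(name, camera): "extent" ([centre column, centre row, width, height] in pixels, round what is visible of it).
The state is a dict: "time_s": time; "joints": joint angles; "qvel": joint speeds; "effort": joint torques, N m; "tcp_pos": TCP position; "tcp_rot": TCP orientation; "force": force on the tool from outside, world axes, zero at the start; "wrist_torque": the same for the moment, N m; "opening": finger opening in m.
Only numpy, scipy, OpenCV 4.12 (cv2) and the standard library are available. Lean on these libraries where they do the work, as an engineer would, in place of code of your own. Each camera call takes 0.05 s, during which the arm holds its last target.

## Working session

There is one attempt and no reset: what is moved stays moved. The work goes in short steps, Python scripts to look and compute and a shell command to move; the robot and the scene stay as the last step left them, time stands still between calls to the robot, and variables do not carry over. Pictures are saved under pics/ and viewed, and the job is handed in when it is done.

```bash
mkdir -p pics; ls; cat > h.py <<'E'
import numpy as np, cv2
from rig import env
def grab(cam,fn):
    im=env.grab_frame(cam); cv2.imwrite('pics/'+fn,im[:,:,::-1]); return im
def cal(cam):
    c=env.calibration(cam); K=np.array([[c['fx'],0,c['cx']],[0,c['fy'],c['cy']],[0,0,1.]])
    return K,np.array(c['rvec'],float).ravel(),np.array(c['tvec'],float).ravel()
def proj(cam,P):
    K,r,t=cal(cam); return cv2.projectPoints(np.array(P,float).reshape(-1,1,3),r,t,K,None)[0].reshape(-1,2)
def ray(cam,u,v,z):
    K,r,t=cal(cam); R=cv2.Rodrigues(r)[0]; d=R.T@np.linalg.inv(K)@[u,v,1]; o=-R.T@t
    return o+d*(z-o[2])/d[2]
E
python3 - <<'E'
from h import *
s=env.get_state(); print(s['time_s'],s['tcp_pos'],s['tcp_rot'],s['opening'],s['force'])
for c in ['side','top','wrist']:
    grab(c,c+'0.png'); K,r,t=cal(c); print(c,K[0,0],-cv2.Rodrigues(r)[0].T@t)
for c in ['side','top']:
  for n in ['large_sleeve','small_sleeve','cup_mouth','push_plate','knob_top','funnel_tip']:
    for d in env.look_for(n,c)[:2]: print(c,n,np.round(d['extent'],1),round(d['conf'],2))
print(env.get_state()['time_s'])
E
```

```text
pics
0.0 [ 0.24013012 -0.60349479  0.19634342] [[ 9.29121615e-01  3.69773605e-01 -7.10655833e-04]
 [ 3.69774260e-01 -9.29120571e-01  1.40027890e-03]
 [-1.42498777e-04 -1.56381163e-03 -9.99998767e-01]] 0.0852467938913941 [0.58914252 0.94509068 0.18150131]
side 489.05921494483016 [0.0795323  1.04334252 0.6772083 ]
top 522.2793229835376 [ 0.37979686 -0.09229222  1.31421479]
wrist 389.196970941693 [ 0.31096479 -0.57590284  0.3730368 ]
side large_sleeve [362.  250.2  19.3  18.7] 0.66
side small_sleeve [353.9 260.5  14.3  12.3] 0.56
side cup_mouth [280.7 328.3  51.8  49.8] 0.56
side push_plate [280.5 327.4  54.6  48.6] 0.98
side push_plate [356.8 290.   38.6  19.7] 0.35
side knob_top [294.5 248.3  46.8  44.8] 0.76
side knob_top [356.5 288.4  40.3  19.8] 0.74
side funnel_tip [289.8 248.   45.6  45. ] 0.82
top large_sleeve [434.9 255.5  23.5  25.3] 0.77
top small_sleeve [395.4 257.2  16.1  13.2] 0.71
top cup_mouth [304.1 213.9  28.9  55.2] 0.59
top cup_mouth [239.2 237.8  68.3  35.7] 0.56
top push_plate [241.2 235.4  68.   33. ] 0.94
top knob_top [303.4 207.9  29.3  56.6] 0.63
top funnel_tip [304.6 209.7  27.7  53.2] 0.82
0.75
```

View pics/top0.png

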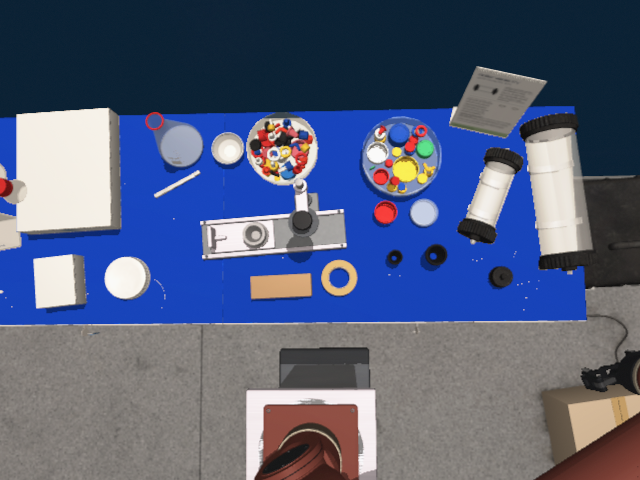

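View pics/side0.png

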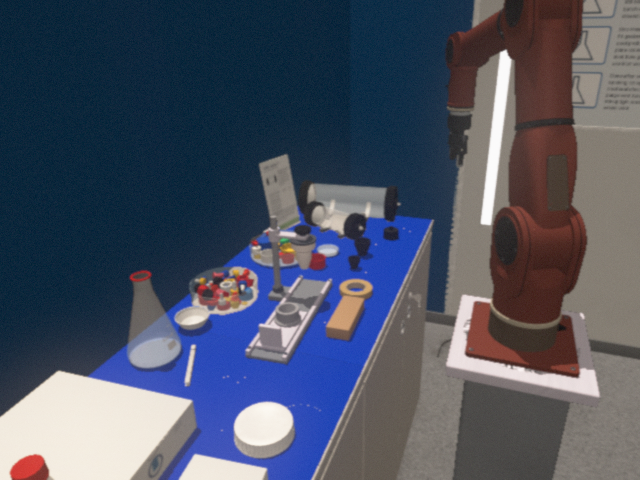

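View pics/wrist0.png

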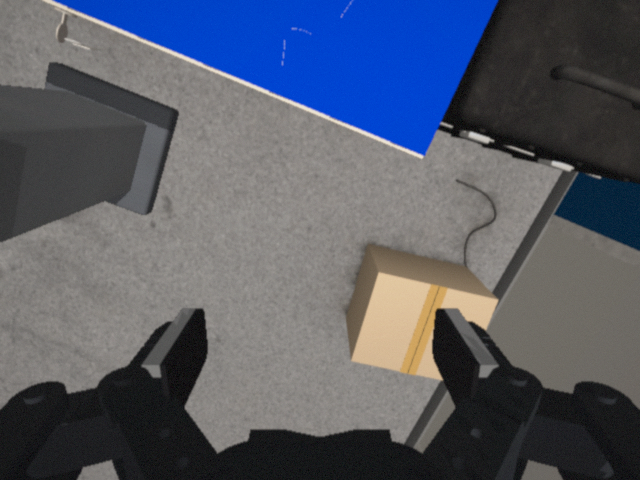

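```bash
python3 - <<'E'
from h import *
im=cv2.imread('pics/top0.png')
c=im[190:275,190:460]
cv2.imwrite('pics/topc.png',cv2.resize(c,None,fx=2.95,fy=2.95,interpolation=cv2.INTER_CUBIC))
cv2.imwrite('pics/topc2.png',cv2.resize(im[195:270,195:355],None,fx=5,fy=5,interpolation=cv2.INTER_CUBIC))
im=cv2.imread('pics/side0.png')
cv2.imwrite('pics/sidec.png',cv2.resize(im[210:365,240:400],None,fx=3.8,fy=3.8,interpolation=cv2.INTER_CUBIC))
print('sleeve top', ray('top',434.9,255.5,.04), ray('side',362,250.2,.025))
print('small', ray('top',395.4,257.2,.03))
E
```

```text
sleeve top [ 0.47496655 -0.30827274  0.04      ] [ 0.46956103 -0.28900528  0.025     ]
small [ 0.47264599 -0.21346477  0.03      ]
```

View pics/topc2.png

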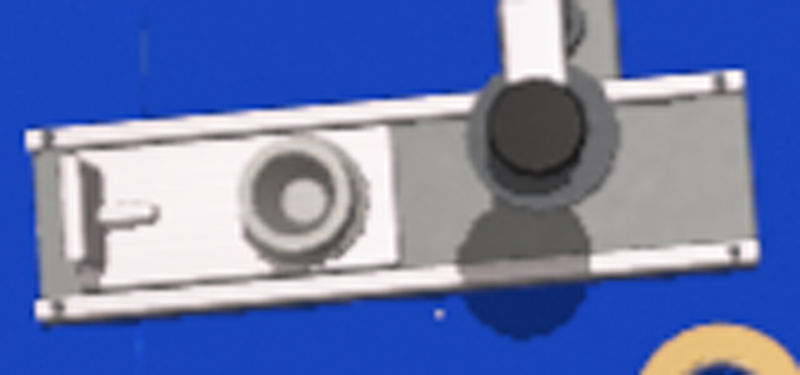

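View pics/sidec.png

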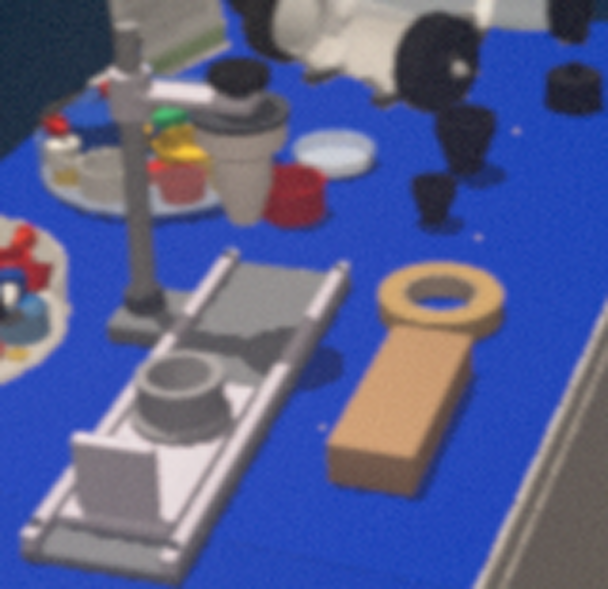

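```bash
cat > fit.py <<'E'
from h import *
from scipy.optimize import least_squares
top=lambda x,y:((x+.5)/5-.5+195,(y+.5)/5-.5+195)
sd=lambda x,y:((x+.5)/3.8-.5+240,(y+.5)/3.8-.5+210)
# local stand points
pts=[('top',(.05,.272,.022),top(27,132)),('top',(.05,-.092,.022),top(745,72)),('top',(-.05,-.092,.022),top(758,258)),('top',(-.05,.272,.022),top(38,312)),
('top',(0,.15,.052),top(300,202)),('top',(0,0,.209),top(537,127)),
('side',(.05,.272,.022),sd(26,535)),('side',(-.05,.272,.022),sd(177,562)),('side',(-.05,-.092,.022),sd(348,263)),('side',(.05,-.092,.022),sd(230,250)),
('side',(0,.15,.052),sd(182,372)),('side',(0,0,.209),sd(238,74))]
def f(p):
    c,s=np.cos(p[2]),np.sin(p[2]); r=[]
    for cam,P,uv in pts:
        W=[p[0]+c*P[0]-s*P[1],p[1]+s*P[0]+c*P[1],P[2]]
        r+=list(proj(cam,W)[0]-uv)
    return r
o=least_squares(f,[.55,0,0],loss='soft_l1'); print(o.x,np.degrees(o.x[2])); print(np.round(np.array(f(o.x)).reshape(-1,2),1))
p=o.x;c,s=np.cos(p[2]),np.sin(p[2])
for n,P in dict(cup=(0,.15),plate_out=(0,.26),plateend=(0,.11)).items(): print(n,p[0]+c*P[0]-s*P[1],p[1]+s*P[0]+c*P[1])
E
python3 fit.py
```

```text
[5.41030781e-01 5.32488327e-04 7.36186388e-02] 4.218037298398002
[[-0.5 -0.2]
 [-0.1 -0.8]
 [ 0.8  1.6]
 [-0.4  3.2]
 [-8.  -0.1]
 [ 0.2  0.4]
 [-1.8 -1.3]
 [ 1.1 -1.4]
 [ 1.3 -1. ]
 [-1.3 -1.6]
 [-2.7  3.9]
 [ 0.3 -2.3]]
cup 0.5299979573083428 0.1501261940777316
plate_out 0.5219072198944168 0.2598282449614726
plateend 0.5329400436406795 0.11023453921091671
```

```bash
python3 - <<'E'
s=open('fit.py').read()
s=s.split("def f(p)")[0]+'''
pts+=[('top',(0,.26,.07),top(70,207)),('side',(.026,.26,.07),sd(75,437)),('side',(-.026,.26,.07),sd(157,450))]
def f(p):
    c,s=np.cos(p[2]),np.sin(p[2]); r=[]
    for cam,P,uv in pts:
        y=P[1]-(p[3] if P[1] in(.15,.26) else 0)
        d=[p[4],p[5],0] if cam=='side' else [0,0,0]
        W=[p[0]+c*P[0]-s*y+d[0],p[1]+s*P[0]+c*y+d[1],P[2]]
        r+=list(proj(cam,W)[0]-uv)
    return r
for side in (0,1):
    g=(lambda p:f(p)) if side else (lambda p:f(list(p)+[0,0]))
    o=least_squares(g,[.55,0,0,0]+[0,0]*side,loss='soft_l1'); print(o.x,np.degrees(o.x[2])); print(np.round(np.array(g(o.x)).reshape(-1,2),1).tolist())
    p=o.x;c,s=np.cos(p[2]),np.sin(p[2])
    for n,P in dict(cup=(0,.15-p[3]),plate_out=(0,.26-p[3]),plateend=(0,.11)).items(): print(n,p[0]+c*P[0]-s*P[1],p[1]+s*P[0]+c*P[1])
'''
open('fit.py','w').write(s)
E
python3 fit.py
```

```text
[0.54093182 0.00153499 0.07247701 0.02075619] 4.152626798029094
[[-0.8, -0.3], [-0.5, -0.7], [0.3, 1.7], [-0.8, 3.2], [0.0, -0.9], [-0.3, 0.4], [-2.1, -1.1], [0.8, -1.1], [1.3, -0.8], [-1.4, -1.5], [0.1, -0.4], [0.1, -2.1], [-0.4, 1.1], [-0.6, -0.3], [-0.1, -0.4]]
cup 0.5315728185091891 0.1304395009411525
plate_out 0.5236073253388694 0.24015071695188495
plateend 0.532966331731591 0.11124620971765302
[ 0.54186631  0.00090797  0.07052336  0.02150479 -0.00298354  0.00387263] 4.040690842695233
[[-0.6, -0.9], [-0.2, -1.0], [0.5, 1.4], [-0.6, 2.6], [0.6, -1.4], [0.0, -0.0], [-2.2, -0.1], [0.8, -0.0], [1.6, -0.2], [-1.1, -0.9], [0.3, 0.3], [0.4, -1.5], [0.1, 0.5], [-0.5, 0.4], [-0.0, 0.3]]
cup 0.5328119062641061 0.12908377510176963
plate_out 0.5250607655823848 0.23881034352588545
plateend 0.5341151694943945 0.11063454190050652
```

```bash
python3 -m jog '100 2.2 2.9 0 1;100 2.2 2.9 0 1;100 2.2 2.9 0 1;100 2.2 2.9 0 1;100 2.2 2.9 0 1;100 2.2 2.9 0 1;100 2.2 2.9 0 1;100 2.2 2.9 0 1;100 2.2 2.9 0 0;100 2.2 2.9 0 0'; python3 - <<'E'
from h import *
s=env.get_state(); print(s['time_s'],s['tcp_pos'],s['tcp_rot'][:,1])
grab('wrist','w1.png'); 
for n in ['large_sleeve','small_sleeve']:
    for d in env.look_for(n,'wrist')[:2]: print(n,np.round(d['extent'],1),round(d['conf'],2), ray('wrist',*d['extent'][:2],.04))
E
```

```text
time_s: 1.58
tcp_pos: [0.4579, -0.3083, 0.1977]
tcp_rot: [[0.458, 0.889, -0.0], [0.889, -0.458, -0.008], [-0.007, 0.004, -1.0]]
force: [-0.3, 0.6, -0.4]
opening: 0.0854
1.5833 [ 0.45786827 -0.30831439  0.19769782] [ 0.88878618 -0.45830777  0.00362169]
large_sleeve [340.9 198.9  61.5  63.1] 0.65 [ 0.4812366  -0.30710671  0.04      ]
small_sleeve [279.6  92.   45.5  47.9] 0.82 [ 0.47319992 -0.20979692  0.04      ]
```

View pics/w1.png

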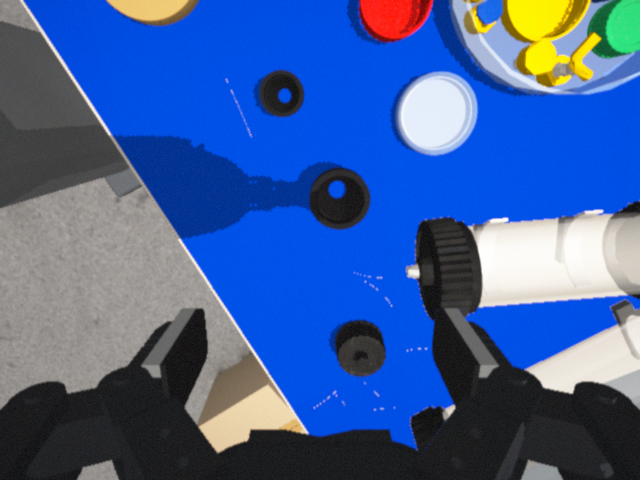

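```bash
python3 - <<'E'
from h import *
print(ray('wrist',340,197.5,.05),ray('wrist',336.5,188.5,0), ray('top',434.9,255.3,.05))
im=cv2.imread('pics/w1.png'); cv2.imwrite('pics/w1c.png',cv2.resize(im[150:250,290:390],None,fx=6,fy=6,interpolation=cv2.INTER_CUBIC))
th=np.linspace(0,6.28,13)
E
```

```text
[ 0.47907291 -0.3071514   0.05      ] [ 0.47772508 -0.30839842  0.        ] [ 0.47470322 -0.30659173  0.05      ]
```

View pics/w1c.png

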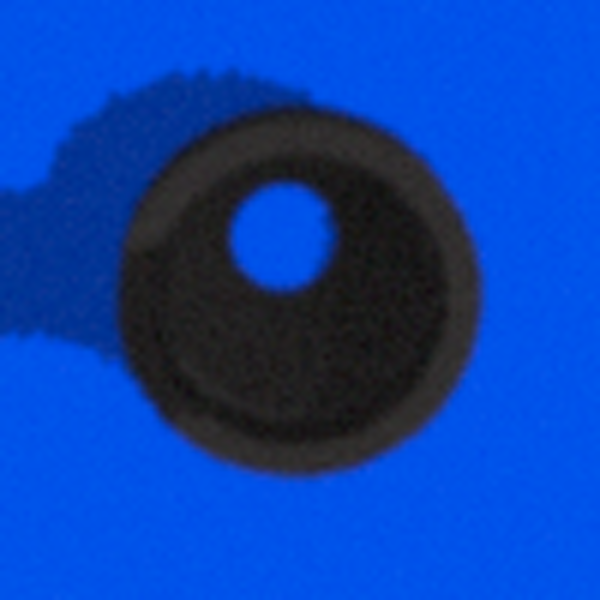

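```bash
python3 -m jog '100 1 0.05 -2 0;100 1 0.05 -2 0;100 0 0 -2.5 0;100 0 0 -2.5 0;100 0 0 -2 0;100 0 0 -1.5 0;100 0 0 -1 0;100 0 0 0 0;100 0 0 0 0;100 0 0 0 0' 40; python3 - <<'E'
from h import *
s=env.get_state(); print(s['time_s'],s['tcp_pos'],s['tcp_rot'][:,1])
grab('wrist','w2.png'); 
E
```

```text
time_s: 2.57
tcp_pos: [0.4756, -0.3153, 0.0597]
tcp_rot: [[0.463, 0.886, 0.002], [0.886, -0.463, -0.014], [-0.011, 0.008, -1.0]]
force: [0.1, -0.5, -0.2]
opening: 0.0853
2.5667 [ 0.47563713 -0.31531015  0.05972435] [ 0.88646444 -0.46271947  0.00845491]
```

View pics/w2.png

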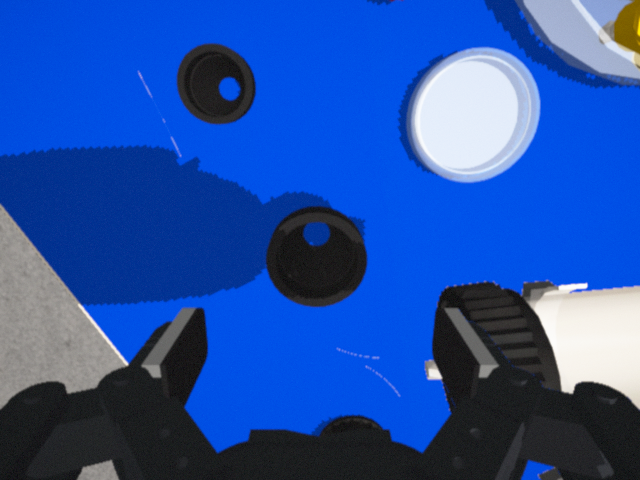

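```bash
python3 - <<'E'
from h import *
print(ray('wrist',317,257,.05),ray('wrist',316.5,233,0))
E
```

```text
[ 0.47789995 -0.30903633  0.05      ] [ 0.47645334 -0.31154661  0.        ]
```

```bash
python3 -m jog '100 0.2 0.7 0 0;100 0 0.1 -1.0 0;100 0 0.05 -1.0 0;100 0 0 -0.9 0;100 0 0 0 0;100 0 0 0 0;100 0 0 0 0;100 0 0 0 0;100 0 0 0 0;100 0 0 0 0' 40
```

```text
time_s: 3.45
tcp_pos: [0.48, -0.3068, 0.0311]
tcp_rot: [[0.462, 0.887, 0.007], [0.887, -0.462, -0.017], [-0.012, 0.014, -1.0]]
force: [-0.1, -0.1, -0.7]
opening: 0.0852
```

```bash
python3 -m jog '100 -0.2 -0.2 -0.2 0;100 0 0 0 0;40 0 0 0 0;40 0 0 0 0;40 0 0 0 0;40 0 0 0 0;40 0 0 0 0;40 0 0 0 0;40 0 0 0 0;40 0 0 0 0' 40
```

```text
time_s: 4.28
tcp_pos: [0.4782, -0.3096, 0.0297]
tcp_rot: [[0.463, 0.886, 0.008], [0.886, -0.463, -0.018], [-0.012, 0.016, -1.0]]
force: [-0.6, -0.7, -0.4]
opening: 0.034
```

```bash
python3 - <<'E'
from h import *
grab('wrist','w3.png'); 
E
```

```text
(no output)
```

View pics/w3.png

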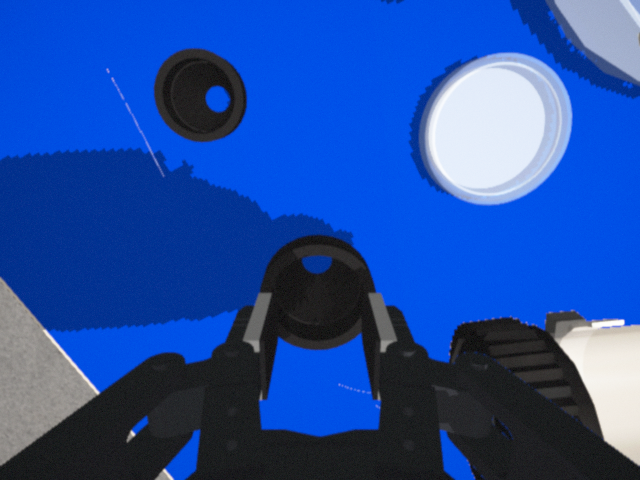

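```bash
python3 - <<'E'
from h import *
s=env.get_state(); p=np.array(s['tcp_pos']);R=np.array(s['tcp_rot'])
for a in [0,-.01,-.019]: print(a,proj('wrist',p+R[:,2]*a), proj('wrist',p+R[:,2]*a+R[:,1]*.017))
print(ray('wrist',317,292,.05),ray('wrist',317,265,0),s['opening'],s['force'])
grab('side','s3.png')
im=cv2.imread('pics/s3.png'); cv2.imwrite('pics/s3c.png',cv2.resize(im[180:300,300:440],None,fx=4.5,fy=4.5,interpolation=cv2.INTER_CUBIC))
E
```

```text
0 [[319.69723103 277.07479331]] [[354.30259039 277.06280009]]
-0.01 [[319.72617215 285.5880535 ]] [[356.14821803 285.57481052]]
-0.019 [[319.75494627 294.05218702]] [[357.98318199 294.03764016]]
[ 0.47773951 -0.30720818  0.05      ] [ 0.47466523 -0.31419075  0.        ] 0.03397250576225756 [-0.17476885  0.33174625 -0.45098134]
```

View pics/s3c.png

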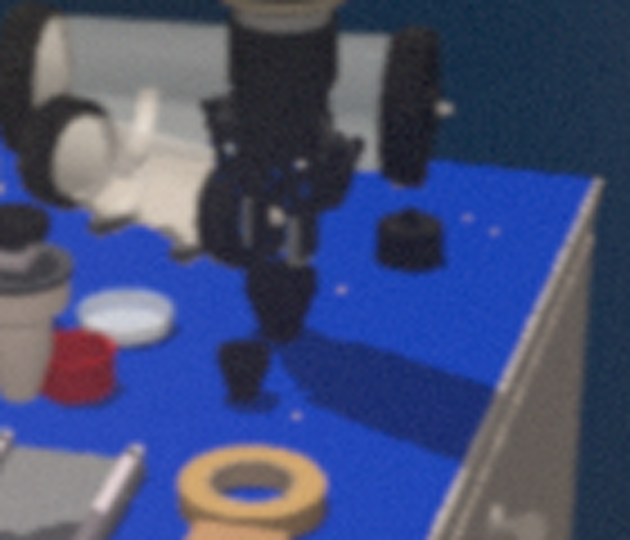

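```bash
python3 - <<'E'
from h import *
s=env.get_state(); p=np.array(s['tcp_pos']);R=np.array(s['tcp_rot'])
f=lambda P:(proj('side',P)-[300,180])*4.5
print('tcp',f(p), f(p+R[:,1]*.017),f(p-R[:,1]*.017))
print('sleevetop',f([.478,-.308,.05]),f([.478,-.308,0]))
im=cv2.imread('pics/w3.png'); cv2.imwrite('pics/w3c.png',cv2.resize(im[200:460,180:460],None,fx=2.3,fy=2.3,interpolation=cv2.INTER_CUBIC))
E
```

```text
tcp [[275.60893746 296.38856237]] [[258.39731697 288.91504569]] [[293.07639244 303.97316583]]
sleevetop [[275.51096987 270.96485381]] [[274.88987863 335.43110537]]
```

View pics/w3c.png

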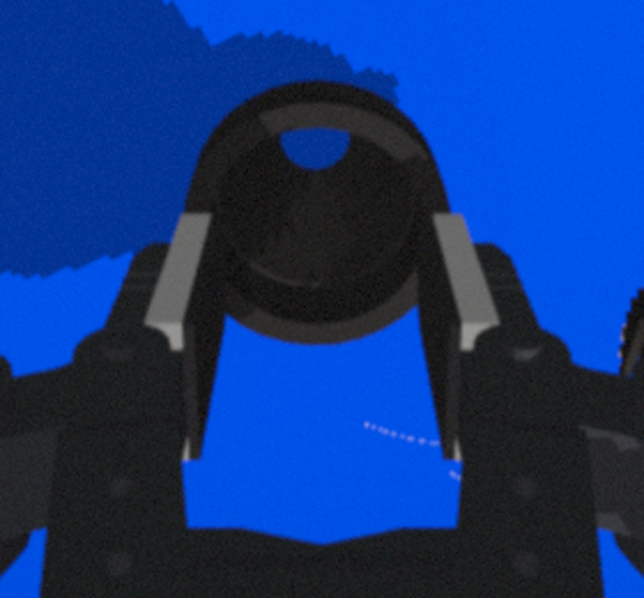

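```bash
python3 -m jog '20 0 0 0 0;20 0 0 0 0;20 0 0 0 0;20 0 0 0 0;20 0 0 0 0;20 0 0 0 0;20 0 0 0 0;20 0 0 0 0;20 0 0 0 0;20 0 0 0 0' 40; python3 - <<'E'
from h import *
grab('wrist','w4.png'); 
im=cv2.imread('pics/w4.png'); cv2.imwrite('pics/w4c.png',cv2.resize(im[200:460,180:460],None,fx=2.3,fy=2.3,interpolation=cv2.INTER_CUBIC))
print(env.calibration('wrist'))
E
```

```text
time_s: 5.22
tcp_pos: [0.4782, -0.3096, 0.0297]
tcp_rot: [[0.463, 0.886, 0.008], [0.886, -0.463, -0.018], [-0.012, 0.016, -1.0]]
force: [-0.4, 0.7, -0.9]
opening: 0.0174
{'fx': 389.196970941693, 'fy': 389.196970941693, 'cx': 319.4818319623313, 'cy': 237.7234907488047, 'rvec': array([-2.74560823,  0.67711057,  0.08537884]), 'tvec': array([-0.56748515, -0.03757698,  0.19395336])}
```

View pics/w4c.png

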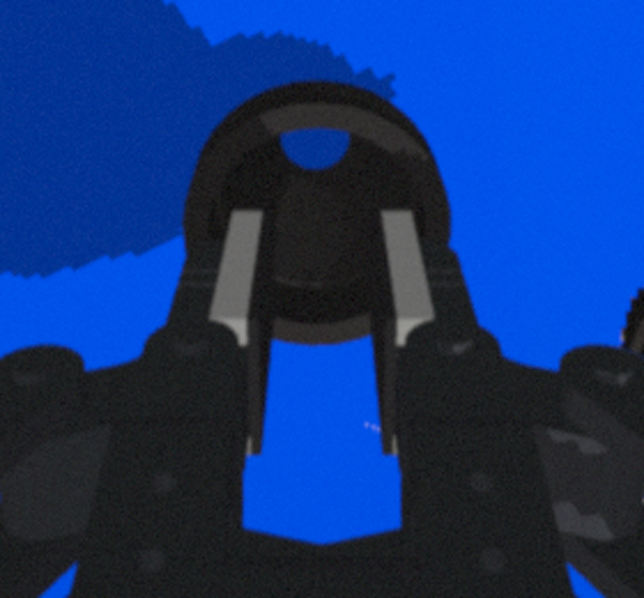

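```bash
python3 - <<'E'
from h import *
K,r,t=cal('wrist');R=cv2.Rodrigues(r)[0];print(-R.T@t,R[2])
s=env.get_state();p=np.array(s['tcp_pos']);T=np.array(s['tcp_rot']);print('tcp in cam',R@p+t, R@T)
g=grab('side','s4.png')
cv2.imwrite('pics/s4c.png',cv2.resize(g[180:280,320:420,::-1],None,fx=6,fy=6,interpolation=cv2.INTER_CUBIC))
im=cv2.imread('pics/w4.png')
th=np.linspace(0,2*np.pi,60)
for z,rad,c in((.05,.026,(0,255,255)),(.0,.008,(0,255,0))):
  P=np.c_[.478+rad*np.cos(th),-.308+rad*np.sin(th),0*th+z]
  for q in proj('wrist',P): cv2.circle(im,tuple(int(round(v)) for v in q),1,c,-1)
cv2.imwrite('pics/w4o.png',im[180:420,180:460])
E
```

```text
[ 0.51170814 -0.23893181  0.20526982] [-0.13072147 -0.28420379 -0.94981056]
tcp in cam [1.00165807e-04 1.93235175e-02 1.91189216e-01] [[-2.76250015e-06  9.99999653e-01 -8.33105962e-04]
 [-9.53659752e-01 -2.53305363e-04 -3.00887044e-01]
 [-3.00887150e-01  7.93668425e-04  9.53659422e-01]]
```

View pics/w4o.png

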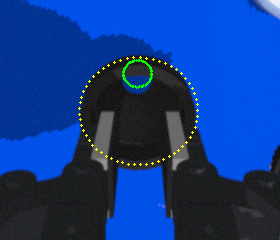

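View pics/s4c.png

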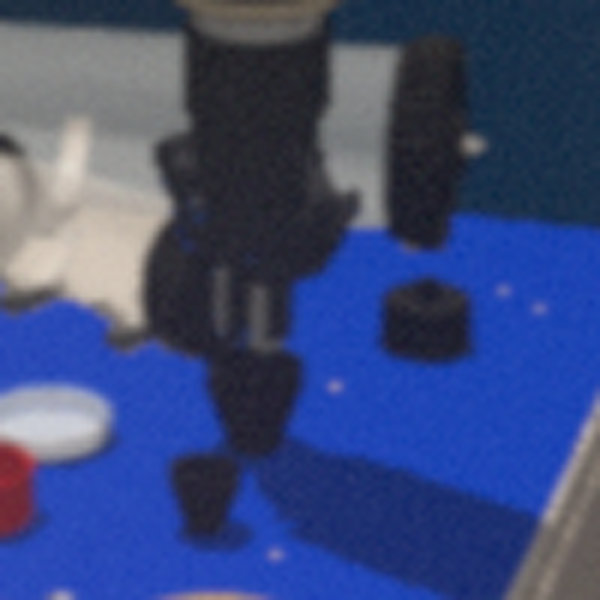

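```bash
python3 - <<'E'
from h import *
s=env.get_state();p=np.array(s['tcp_pos']);T=np.array(s['tcp_rot'])
for k in (1,-1):
  for z in (.03,.04,.05,.06,.07):
    q=p+.011*T[:,0]-k*.009*T[:,1]; q[2]=z
    print(k,z,proj('side',q)-[320,180], (proj('side',q)-[320,180])*6, proj('wrist',q), (proj('wrist',q)-[180,200])*2.3)
E
```

```text
1 0.03 [[40.86714984 67.6623608 ]] [[245.20289902 405.97416479]] [[300.95365997 256.52228637]] [[278.19341793 130.00125866]]
1 0.04 [[40.89431647 64.76525627]] [[245.36589883 388.59153764]] [[300.32327072 264.3622684 ]] [[276.74352266 148.03321733]]
1 0.05 [[40.92162515 61.85300347]] [[245.52975091 371.11802083]] [[299.62175299 273.08685632]] [[275.13003188 168.09976954]]
1 0.06 [[40.949077   58.92548327]] [[245.69446199 353.55289962]] [[298.83634858 282.85472034]] [[273.32360173 190.56585679]]
1 0.07 [[40.97667314 55.9825753 ]] [[245.86003883 335.89545177]] [[297.95105405 293.86489101]] [[271.28742431 215.88924933]]
-1 0.03 [[36.78763145 65.95635352]] [[220.72578867 395.73812109]] [[338.30796932 256.30558555]] [[364.10832943 129.50284676]]
-1 0.04 [[36.80402976 63.07774623]] [[220.82417853 378.46647736]] [[339.67027831 264.12164625]] [[367.24164011 147.47978638]]
-1 0.05 [[36.82051313 60.18420671]] [[220.92307877 361.10524028]] [[341.1860441  272.81814423]] [[370.72790142 167.48173174]]
-1 0.06 [[36.83708223 57.27561849]] [[221.02249337 343.65371094]] [[342.88274335 282.55272316]] [[374.63030971 189.87126327]]
-1 0.07 [[36.85373773 54.35186385]] [[221.12242635 326.11118311]] [[344.79482877 293.52305058]] [[379.02810618 215.10301634]]
```

```bash
python3 -m jog '100 0 0 0 0;100 0 0 0 0;100 0 0 0 0;100 0 0 0 0;100 0 0 0 0;100 0 0 0 0;100 0 0.05 -1 0;100 0 0.05 -1 0;100 0 0 0 0;100 0 0 0 0' 40; python3 - <<'E'
from h import *
grab('wrist','w5.png'); grab('side','s5.png')
im=cv2.imread('pics/w5.png'); cv2.imwrite('pics/w5c.png',cv2.resize(im[200:460,140:500],None,fx=2,fy=2,interpolation=cv2.INTER_CUBIC))
g=cv2.imread('pics/s5.png');cv2.imwrite('pics/s5c.png',cv2.resize(g[180:280,320:420],None,fx=6,fy=6,interpolation=cv2.INTER_CUBIC))
E
```

```text
time_s: 6.15
tcp_pos: [0.478, -0.3083, 0.0073]
tcp_rot: [[0.463, 0.886, 0.008], [0.886, -0.463, -0.018], [-0.012, 0.015, -1.0]]
force: [0.5, 0.5, 0.6]
opening: 0.085
```

View pics/w5c.png

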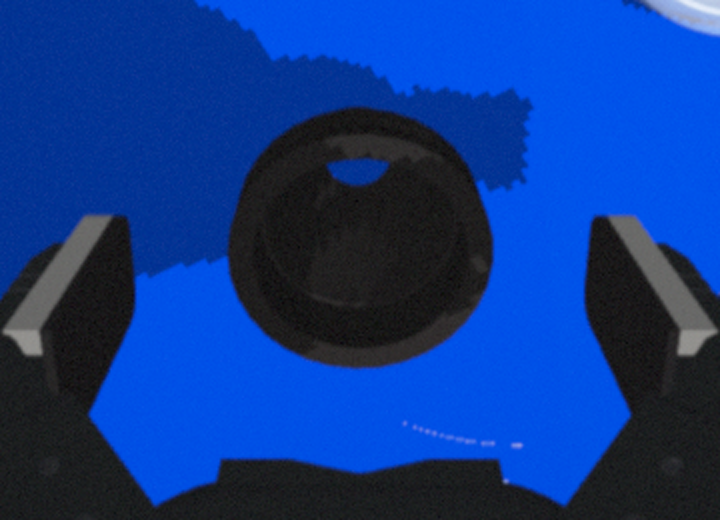

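View pics/s5c.png

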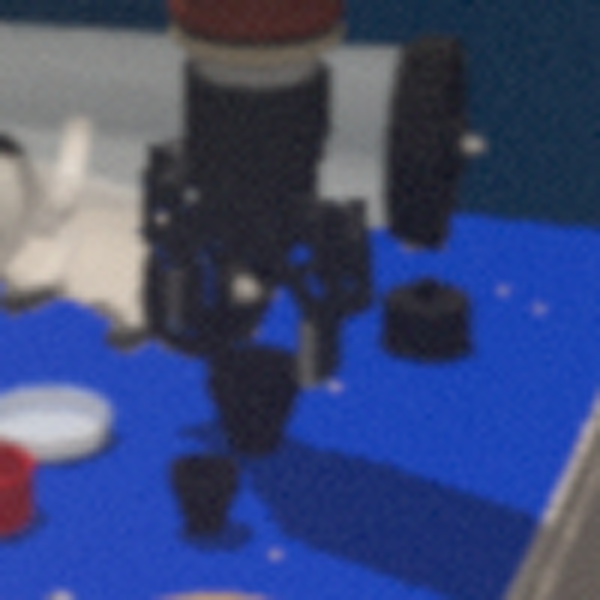

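```bash
python3 - <<'E'
from h import *
s=env.get_state();p=np.array(s['tcp_pos']);T=np.array(s['tcp_rot'])
for z in (.03,.04,.05,.06,.07):
    q=p+.011*T[:,0]-.0425*T[:,1]; q[2]=z
    q2=p-.011*T[:,0]-.0425*T[:,1]; q2[2]=z
    print(z, (proj('side',q)-[320,180])*6, (proj('wrist',q)-[140,200])*2,(proj('wrist',q2)-[140,200])*2)
print(ray('wrist',140+360/2,200+237/2,.05))
E
```

```text
0.03 [[291.48532996 426.47772074]] [[161.60103661 151.00255267]] [[169.43378488 242.20221663]]
0.04 [[291.77349863 408.87462285]] [[150.41721242 171.15290963]] [[159.17702169 266.81263074]]
0.05 [[292.06319794 391.17802364]] [[137.78612268 193.91086457]] [[147.6523278  294.46535939]]
0.06 [[292.35444013 373.38717619]] [[123.40740327 219.81759593]] [[134.60910328 325.76170023]]
0.07 [[292.64723756 355.50132554]] [[106.89139634 249.57516628]] [[119.72605086 361.4725845 ]]
[ 0.47815316 -0.30680594  0.05      ]
```

```bash
python3 -m jog '100 0 0.05 -1 0;100 0 0 -0.5 0;100 0 0 0 0;30 0 0 0 0;30 0 0 0 0;30 0 0 0 0;30 0 0 0 0;30 0 0 0 0;30 0 0 0 0;30 0 0 0 0' 40; python3 - <<'E'
from h import *
grab('wrist','w6.png'); grab('side','s6.png')
im=cv2.imread('pics/w6.png'); cv2.imwrite('pics/w6c.png',cv2.resize(im[200:460,140:500],None,fx=2,fy=2,interpolation=cv2.INTER_CUBIC))
E
```

```text
time_s: 7.08
tcp_pos: [0.4787, -0.3082, -0.0081]
tcp_rot: [[0.463, 0.886, 0.009], [0.886, -0.463, -0.019], [-0.012, 0.017, -1.0]]
force: [0.2, 0.5, -0.2]
opening: 0.0503
```

View pics/w6c.png

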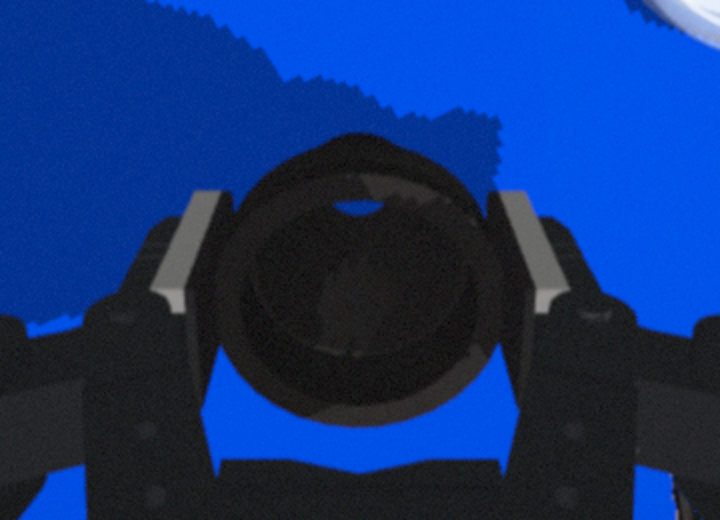

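```bash
python3 -m jog '30 0 0 1.5 0;30 0 0 3 0;30 0 0 3.5 0;30 0 0 3.5 0;30 0 0 3.5 0;30 0 0 3.5 0;30 0 0 3.5 0;30 0 0 3.5 0;30 0 0 1 0;30 0 0 0 0' 60; python3 - <<'E'
from h import *
grab('wrist','w7.png')
E
```

```text
time_s: 8.02
tcp_pos: [0.473, -0.3044, 0.267]
tcp_rot: [[0.462, 0.887, 0.004], [0.887, -0.462, -0.015], [-0.011, 0.011, -1.0]]
force: [0.4, -0.0, -1.0]
opening: 0.0497
```

View pics/w7.png

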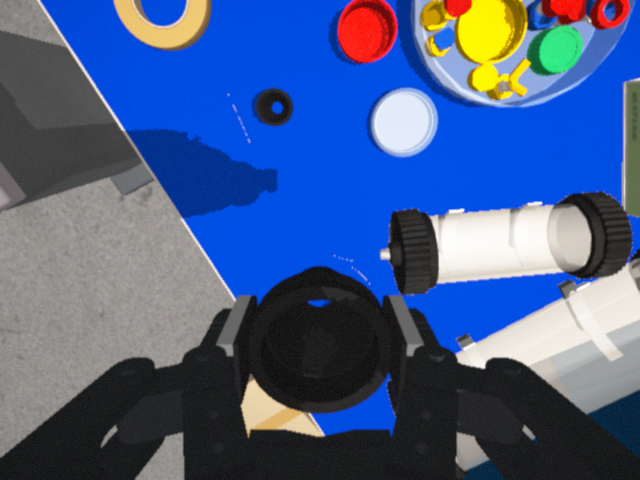

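```bash
python3 -m jog '30 0.3 3 0 0.9;30 0.4 3.8 0 0.9;30 0.4 3.8 0 0.9;30 0.4 3.8 0 0.9;30 0.4 3.8 0 0.9;30 0.4 3.8 0 0.9;30 0.4 3.8 0 0.9;30 0.4 3.8 0 0.9;30 0.4 3.8 0 0.9;30 0.4 3.8 0 0.9' 60;python3 -m jog '30 0 3.5 0 0;30 0 3 0 0;30 0 0 0 0;30 0 0 0 0;30 0 0 -3 0;30 0 0 -3 0;30 0 0 -2 0;30 0 0 0 0;30 0 0 0 0;30 0 0 0 0' 60; python3 - <<'E'
from h import *
grab('wrist','w8.png'); grab('top','t8.png')
E
```

```text
time_s: 8.9
tcp_pos: [0.5002, 0.0725, 0.2453]
tcp_rot: [[-0.315, 0.949, -0.009], [0.949, 0.315, -0.013], [-0.01, -0.013, -1.0]]
force: [1.1, -0.7, -0.9]
opening: 0.0492
time_s: 9.73
tcp_pos: [0.4915, 0.1457, 0.1486]
tcp_rot: [[-0.331, 0.943, -0.028], [0.943, 0.331, -0.012], [-0.002, -0.03, -1.0]]
force: [-0.2, -0.2, 0.1]
opening: 0.0495
```

View pics/w8.png

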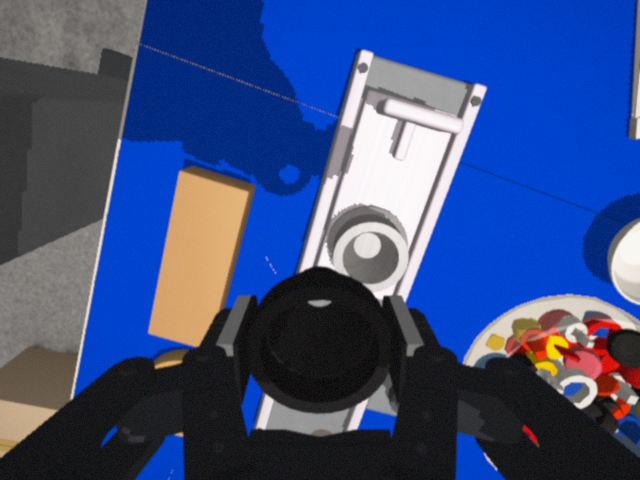

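```bash
cat > sl.py <<'E'
from h import *
from scipy.optimize import least_squares
# sleeve rim centre in tool frame from outline extremes in the wrist image
def rimfit(l,r,b,up_tool):
    s=env.get_state();p=np.array(s['tcp_pos']);T=np.array(s['tcp_rot'])
    u=T@up_tool;u/=np.linalg.norm(u)
    a=np.cross(u,[1,0,0]);a/=np.linalg.norm(a);bb=np.cross(u,a);th=np.linspace(0,2*np.pi,180)
    K,rv,tv=cal('wrist')
    def f(c):
        C=p+T@c
        P=C+.026*(np.outer(np.cos(th),a)+np.outer(np.sin(th),bb))
        q=cv2.projectPoints(P,rv,tv,K,None)[0][:,0]
        return [q[:,0].min()-l,q[:,0].max()-r,q[:,1].max()-b]
    o=least_squares(f,[0,0,-.055]);C=p+T@o.x
    return o.x,C,C-.05*u,u
E
python3 - <<'E'
from sl import *
up=np.array([-.012,.017,-1])
x,C,B,u=rimfit(243,395,412,up)
print('tool',x,'rim',C,'base',B,'up',u)
print('cup',ray('wrist',369,254,.052))
for d in env.look_for('cup_mouth','wrist')[:2]: print(d)
im=cv2.imread('pics/w8.png'); cv2.imwrite('pics/w8c.png',cv2.resize(im[180:430,230:470],None,fx=2.4,fy=2.4,interpolation=cv2.INTER_CUBIC))
E
```

```text
tool [-0.00066129 -0.0007637  -0.06097067] rim [0.49334838 0.14602765 0.21063756] base [0.4910799  0.1457177  0.16069001] up [0.04536955 0.00619913 0.99895104]
cup [0.53151105 0.13565109 0.052     ]
{'extent': [392.0, 194.6, 143.3, 207.9], 'conf': 0.67}
```

View pics/w8c.png

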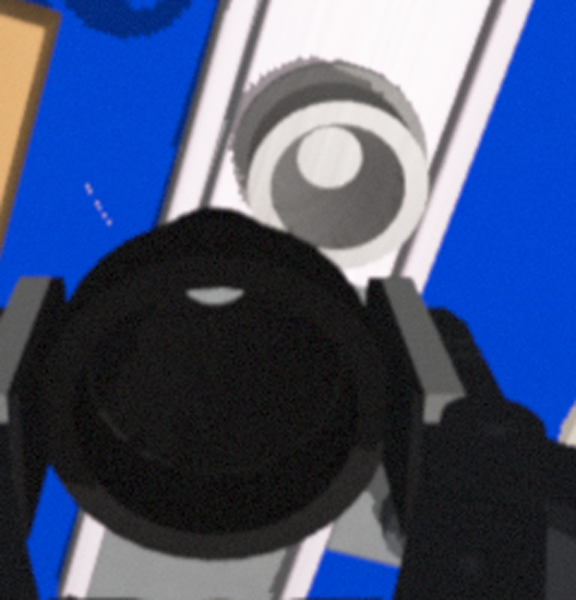

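View pics/t8.png

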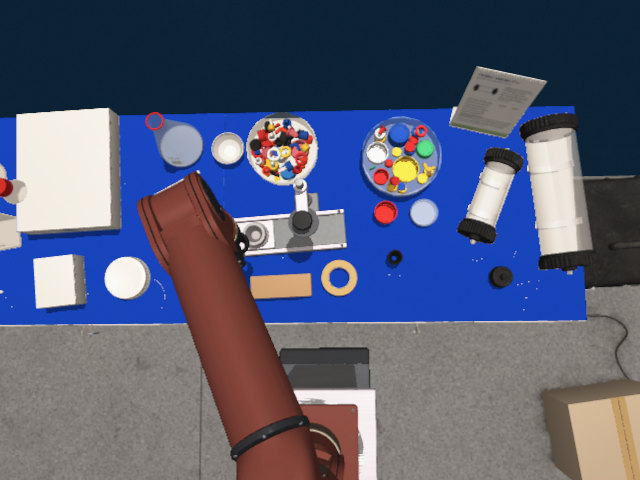

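```bash
python3 -m jog '30 2 -0.6 0 0;30 2 -0.6 0 0;30 0 0 0 0;30 0.2 0 -1.5 0;30 0.2 0 -1.5 0;30 0.1 0 -1.5 0;30 0 0 -0.5 0;30 0 0 0 0;30 0 0 0 0;30 0 0 0 0' 60; python3 - <<'E'
from h import *
grab('wrist','w9.png'); grab('side','s9.png')
im=cv2.imread('pics/w9.png'); cv2.imwrite('pics/w9c.png',cv2.resize(im[180:430,200:440],None,fx=2.4,fy=2.4,interpolation=cv2.INTER_CUBIC))
im=cv2.imread('pics/s9.png'); cv2.imwrite('pics/s9c.png',cv2.resize(im[240:380,220:360],None,fx=4.2,fy=4.2,interpolation=cv2.INTER_CUBIC))
E
```

```text
time_s: 10.72
tcp_pos: [0.5445, 0.1362, 0.1094]
tcp_rot: [[-0.331, 0.944, -0.008], [0.944, 0.331, -0.009], [-0.006, -0.011, -1.0]]
force: [0.5, 0.6, -0.4]
opening: 0.0494
```

View pics/w9c.png

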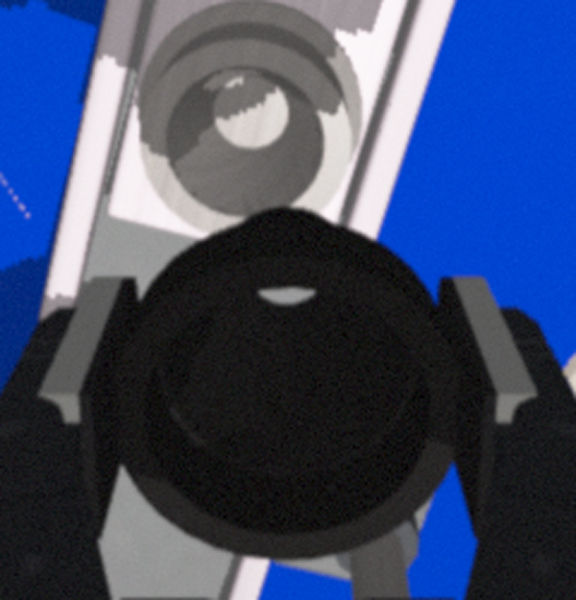

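View pics/s9c.png

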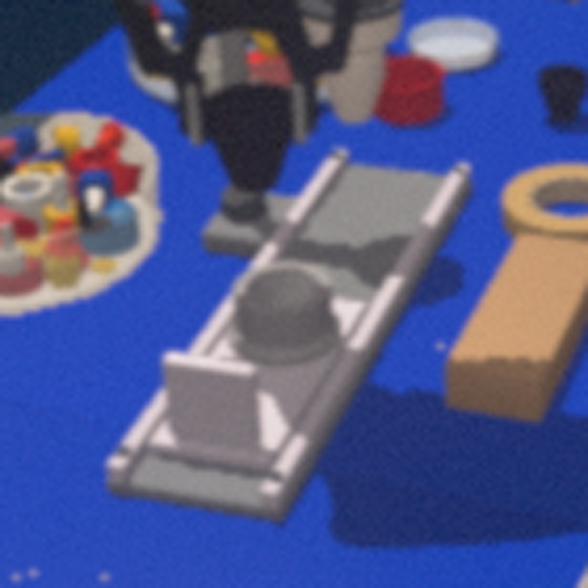

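```bash
python3 - <<'E'
from sl import *
up=np.array([-.012,.017,-1])
x,C,B,u=rimfit(200+118/2.4,200+458/2.4,180+558/2.4,up)
print('tool',x,'rim',C,'base',B,'up',u)
print('cup',ray('wrist',302.5,238.5,.052))
im=cv2.imread('pics/w9.png')
th=np.linspace(0,6.28,80)
c0=ray('wrist',302.5,238.5,.052)
for c,col in ((c0,(0,0,255)),):
  for r in(.021,.028):
    for q in proj('wrist',np.c_[c[0]+r*np.cos(th),c[1]+r*np.sin(th),0*th+.052]): cv2.circle(im,tuple(int(round(v)) for v in q),0,col,-1)
  for q in proj('wrist',np.c_[c[0]+.011*np.cos(th),c[1]+.011*np.sin(th),0*th+.022]): cv2.circle(im,tuple(int(round(v)) for v in q),0,(0,255,0),-1)
cv2.imwrite('pics/w9o.png',cv2.resize(im[170:300,200:400],None,fx=4,fy=4))
E
```

```text
tool [-0.00790483 -0.00040811 -0.0530965 ] rim [0.54734201 0.12910121 0.16269598] base [0.5459535  0.12893733 0.11271553] up [0.02777011 0.00327755 0.99960896]
cup [0.53283448 0.13371545 0.052     ]
```

View pics/w9o.png

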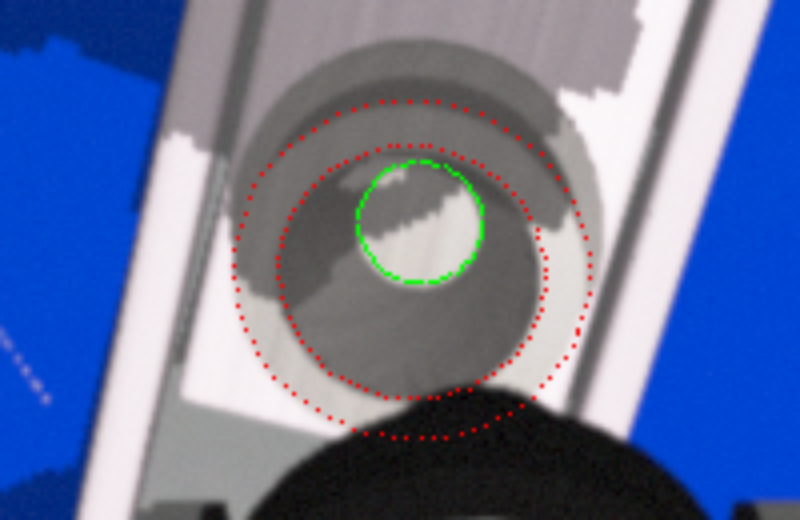

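```bash
python3 - <<'E'
from sl import *
from scipy.optimize import brentq
s=env.get_state();p=np.array(s['tcp_pos']);T=np.array(s['tcp_rot'])
K,rv,tv=cal('wrist');th=np.linspace(0,2*np.pi,180)
ut=np.array([-.012,.017,-1]);ut/=np.linalg.norm(ut)
a=np.cross(ut,[1,0,0]);a/=np.linalg.norm(a);b=np.cross(ut,a)
def ring(x,z,r): # ring centre in tool frame
    P=np.array([x,-.0004,z])+r*(np.outer(np.cos(th),a)+np.outer(np.sin(th),b))
    return cv2.projectPoints(p+P@T.T,rv,tv,K,None)[0][:,0]
for d in (.004,.008,.012):
    xb=brentq(lambda x:ring(x,-d,.013)[:,1].min()-266.7,-.03,.03)
    xr=brentq(lambda x:ring(x,-d-.05,.026)[:,1].max()-(180+558/2.4),-.03,.03)
    q=ring(xr,-d-.05,.026); print(d,'x base',xb,'x rim',xr,'width',np.ptp(q[:,0]),'obs',340/2.4)
E
```

```text
0.004 x base -0.005514654194659639 x rim -0.007099635532510127 width 142.77735887474728 obs 141.66666666666669
0.008 x base -0.003916392502350079 x rim -0.0035350885373186132 width 147.88731872330564 obs 141.66666666666669
0.012 x base -0.0023181308100435217 x rim 2.9458458850993227e-05 width 153.3766282547548 obs 141.66666666666669
```

```bash
python3 -m jog '30 -1.2 0.1 0 0;30 0 0 0 0;30 0.1 0 -1.5 0;30 0.1 0 -1.5 0;30 0 0 -1.0 0;30 0 0 0 0;30 0 0 0 0;30 0 0 0 0;30 0 0 0 0;30 0 0 0 0' 60; python3 - <<'E'
from h import *
grab('wrist','w10.png'); grab('side','s10.png')
im=cv2.imread('pics/w10.png'); cv2.imwrite('pics/w10c.png',cv2.resize(im[150:430,180:460],None,fx=2.1,fy=2.1,interpolation=cv2.INTER_CUBIC))
im=cv2.imread('pics/s10.png'); cv2.imwrite('pics/s10c.png',cv2.resize(im[240:380,220:360],None,fx=4.2,fy=4.2,interpolation=cv2.INTER_CUBIC))
E
```

```text
time_s: 11.65
tcp_pos: [0.5392, 0.1379, 0.0744]
tcp_rot: [[-0.33, 0.944, 0.002], [0.944, 0.33, -0.008], [-0.008, -0.001, -1.0]]
force: [0.1, -0.4, 0.2]
opening: 0.0493
```

View pics/w10c.png

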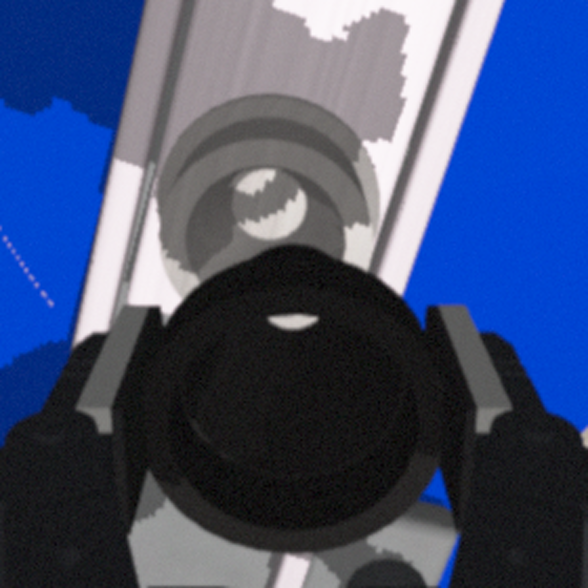

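View pics/s10c.png

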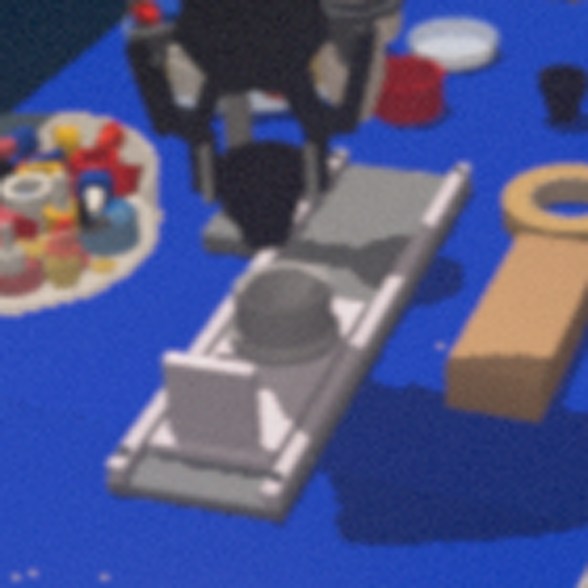

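```bash
python3 - <<'E'
from sl import *
s=env.get_state();p=np.array(s['tcp_pos']);T=np.array(s['tcp_rot'])
B=p+T@np.array([-.0045,-.0004,-.007]); print('base',B)
f=lambda P:(proj('side',P)-[220,240])*4.2
print('side base',f(B),'cup rim',f([.5328,.1335,.052]))
print('floor obs', ray('wrist',180+269/2.1,150+204/2.1,.022))
K,rv,tv=cal('wrist');
print('wrist base far edge row', (proj('wrist',B+.013*T[:,0])-[180,150])*2.1)
for x in (-.008,-.004,0): print(x,(proj('wrist',p+T@[x+.013,-.0004,-.007])-[180,150])*2.1)
E
```

```text
base [0.5402754  0.13356891 0.08140771]
side base [[265.17865191 237.79203374]] cup rim [[279.9258775  284.39602814]]
floor obs [0.5326131  0.13293629 0.022     ]
wrist base far edge row [[294.23935857 245.53353592]]
-0.008 [[294.23236188 260.07664145]]
-0.004 [[294.24036471 243.44219608]]
0 [[294.2484742  226.58604765]]
```

```bash
python3 -m jog '30 -0.8 0 0 0;30 0 0 0 0;30 0 0 0 0;30 0 0 -1 0;30 0 0 -1 0;30 0 0 0 0;30 0 0 0 0;30 0 0 0 0;30 0 0 0 0;30 0 0 0 0' 60; python3 - <<'E'
from h import *
s=env.get_state();p=np.array(s['tcp_pos']);T=np.array(s['tcp_rot'])
B=p+T@np.array([-.0042,-.0004,-.007]); print('base',B)
grab('wrist','w11.png'); grab('side','s11.png')
im=cv2.imread('pics/w11.png'); cv2.imwrite('pics/w11c.png',cv2.resize(im[150:430,180:460],None,fx=2.1,fy=2.1,interpolation=cv2.INTER_CUBIC))
im=cv2.imread('pics/s11.png'); cv2.imwrite('pics/s11c.png',cv2.resize(im[240:380,220:360],None,fx=4.2,fy=4.2,interpolation=cv2.INTER_CUBIC))
E
```

```text
time_s: 12.58
tcp_pos: [0.5298, 0.1378, 0.052]
tcp_rot: [[-0.33, 0.944, 0.001], [0.944, 0.33, -0.008], [-0.008, -0.001, -1.0]]
force: [-0.2, 0.1, 0.1]
opening: 0.0496
base [0.53082958 0.13377073 0.05898629]
```

View pics/w11c.png

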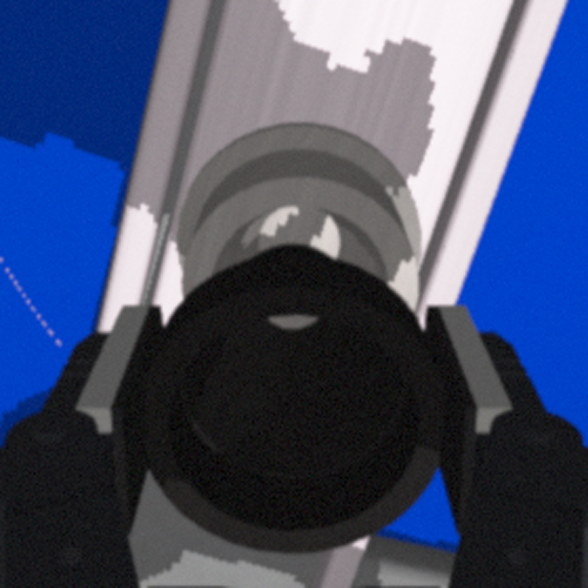

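View pics/s11c.png

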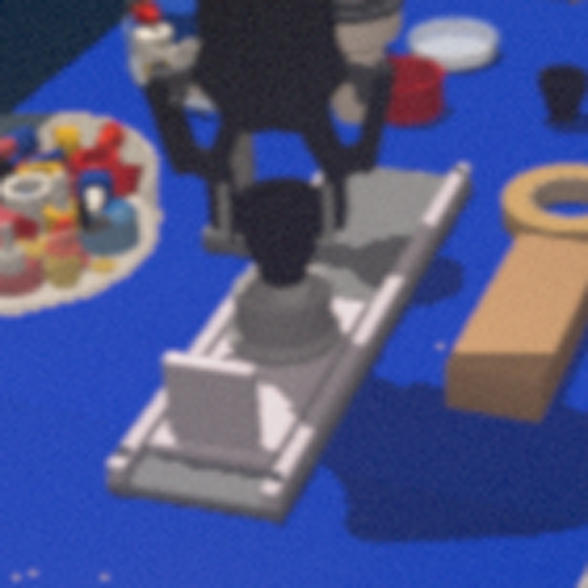

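```bash
python3 -m jog '30 0.15 0 0 0;30 0 0 0 0;30 0 0 -0.8 0;30 0 0 -0.8 0;30 0 0 0 0;30 0 0 0 0;30 0 0 -0.5 0;30 0 0 0 0;30 0 0 0 0;30 0 0 0 0' 60
```

```text
time_s: 13.52
tcp_pos: [0.5316, 0.1378, 0.0287]
tcp_rot: [[-0.33, 0.944, 0.002], [0.944, 0.33, -0.008], [-0.008, -0.001, -1.0]]
force: [-0.5, 0.4, -0.4]
opening: 0.0497
```

```bash
python3 -m jog '30 0 0 -0.3 0;30 0 0 0 0;30 0 0 -0.3 0;30 0 0 0 0;30 0 0 -0.2 0;30 0 0 0 0;30 0 0 0 0;30 0 0 0 0;30 0 0 0 0;30 0 0 0 0' 60
```

```text
time_s: 14.35
tcp_pos: [0.5321, 0.1373, 0.0205]
tcp_rot: [[-0.33, 0.944, 0.003], [0.944, 0.33, -0.009], [-0.009, -0.0, -1.0]]
force: [-0.4, 0.6, -0.7]
opening: 0.0493
```

```bash
python3 -m jog '30 0 0 -0.2 0;30 0 0 0 0;30 0 0 -0.2 0;30 0 0 0 0;30 0 0 -0.1 0;30 0 0 0 0;30 0 0 0 0;30 0 0 0 0;30 0 0 0 0;30 0 0 0 0' 60; python3 - <<'E'
from h import *
grab('wrist','w12.png'); grab('side','s12.png')
im=cv2.imread('pics/w12.png'); cv2.imwrite('pics/w12c.png',cv2.resize(im[150:430,180:460],None,fx=2.1,fy=2.1,interpolation=cv2.INTER_CUBIC))
im=cv2.imread('pics/s12.png'); cv2.imwrite('pics/s12c.png',cv2.resize(im[240:380,220:360],None,fx=4.2,fy=4.2,interpolation=cv2.INTER_CUBIC))
E
```

```text
time_s: 15.18
tcp_pos: [0.5321, 0.138, 0.0188]
tcp_rot: [[-0.33, 0.944, 0.004], [0.944, 0.33, -0.011], [-0.011, -0.0, -1.0]]
force: [-1.9, -0.5, 3.6]
opening: 0.0492
```

View pics/w12c.png

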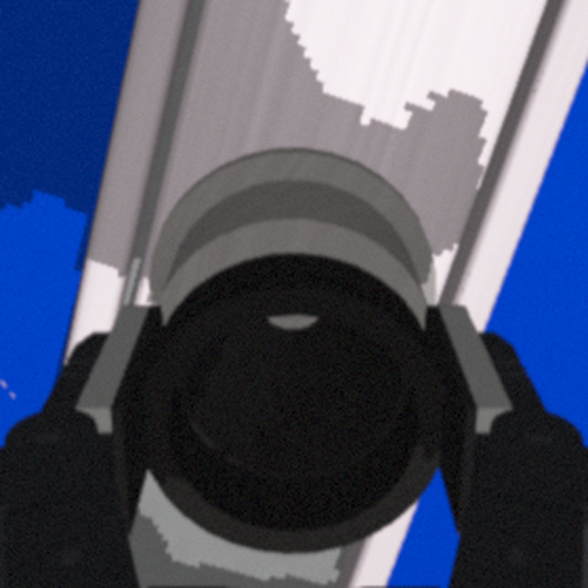

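View pics/s12c.png

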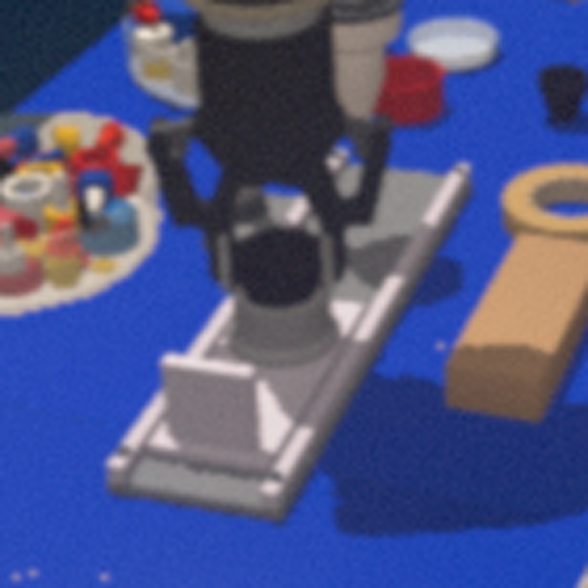

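```bash
python3 -m jog '65 0 0 0 0;75 0 0 0 0;85 0 0 0 0;85 0 0 0 0;85 0 0 0 0;85 0 0 1 0;85 0 0 1.5 0;85 0 0 1 0;85 0 0 0 0;85 0 0 0 0' 40; python3 - <<'E'
from h import *
grab('wrist','w13.png'); grab('side','s13.png')
im=cv2.imread('pics/w13.png'); cv2.imwrite('pics/w13c.png',cv2.resize(im[150:430,180:460],None,fx=2.1,fy=2.1,interpolation=cv2.INTER_CUBIC))
im=cv2.imread('pics/s13.png'); cv2.imwrite('pics/s13c.png',cv2.resize(im[240:380,220:360],None,fx=4.2,fy=4.2,interpolation=cv2.INTER_CUBIC))
E
```

```text
time_s: 16.12
tcp_pos: [0.5321, 0.1387, 0.0559]
tcp_rot: [[-0.33, 0.944, 0.004], [0.944, 0.33, -0.009], [-0.01, 0.0, -1.0]]
force: [-0.2, 0.8, -1.0]
opening: 0.0725
```

View pics/w13c.png

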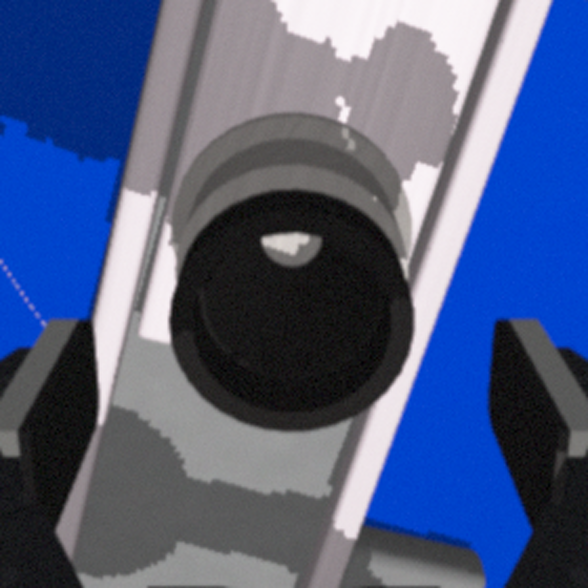

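View pics/s13c.png

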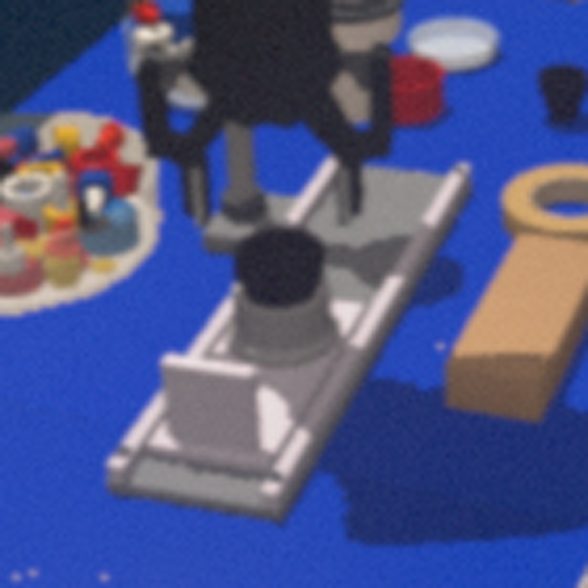

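```bash
python3 - <<'E'
from h import *
from scipy.optimize import least_squares
th=np.linspace(0,2*np.pi,240)
obs=np.array([170,413,188,432])/2.1+[180,180,150,150]
def f(c):
    q=proj('wrist',np.c_[c[0]+.026*np.cos(th),c[1]+.026*np.sin(th),0*th+c[2]])
    return np.array([q[:,0].min(),q[:,0].max(),q[:,1].min(),q[:,1].max()])-obs
o=least_squares(f,[.533,.133,.078]);print(o.x,o.fun)
im=cv2.imread('pics/w13.png')
for x,y,r,z,c in((.5328,.1335,.026,.078,(0,255,255)),(.5328,.1335,.028,.052,(0,0,255)),(.5328,.1335,.008,.028,(0,255,0)),(*o.x[:2],.026,o.x[2],(255,0,255))):
    for q in proj('wrist',np.c_[x+r*np.cos(th),y+r*np.sin(th),0*th+z]): cv2.circle(im,tuple(int(round(v)) for v in q),0,c,-1)
cv2.imwrite('pics/w13o.png',cv2.resize(im[190:370,240:400],None,fx=3.3,fy=3.3))
E
```

```text
[0.53070009 0.13922867 0.0810468 ] [-2.93348808  2.93354479  3.10368413 -3.41940363]
```

View pics/w13o.png

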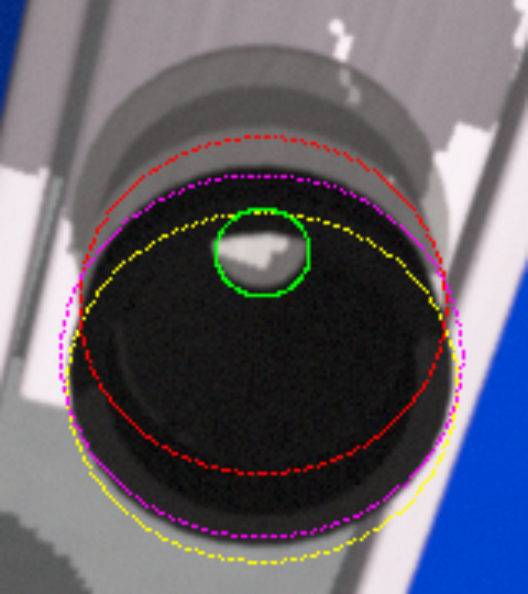

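```bash
python3 -m jog '50 0.05 -0.35 0 0;50 0 0 0 0;50 0 0 0 0;50 0 0 0 0;50 0 0 -0.5 0;50 0 0 -0.5 0;50 0 0 -0.3 0;50 0 0 0 0;50 0 0 0 0;50 0 0 0 0' 40; python3 - <<'E'
from h import *
grab('wrist','w14.png'); grab('side','s14.png')
im=cv2.imread('pics/w14.png'); cv2.imwrite('pics/w14c.png',cv2.resize(im[150:430,180:460],None,fx=2.1,fy=2.1,interpolation=cv2.INTER_CUBIC))
im=cv2.imread('pics/s14.png'); cv2.imwrite('pics/s14c.png',cv2.resize(im[240:380,220:360],None,fx=4.2,fy=4.2,interpolation=cv2.INTER_CUBIC))
E
```

```text
time_s: 17.05
tcp_pos: [0.5318, 0.1348, 0.0413]
tcp_rot: [[-0.331, 0.944, 0.001], [0.944, 0.331, -0.011], [-0.01, -0.002, -1.0]]
force: [-0.6, -0.2, 4.4]
opening: 0.043
```

View pics/w14c.png

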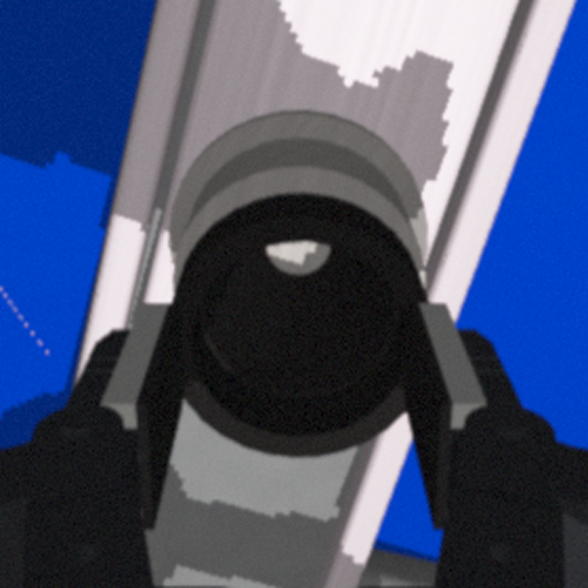

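```bash
python3 -m jog '50 0 0 -0.3 0;50 0 0 -0.3 0;50 0 0 -0.2 0;50 0 0 -0.2 0;50 0 0 -0.2 0;50 0 0 -0.2 0;50 0 0 -0.2 0;50 0 0 -0.2 0;50 0 0 -0.2 0;50 0 0 -0.2 0' 40
```

```text
time_s: 17.98
tcp_pos: [0.5317, 0.1421, 0.041]
tcp_rot: [[-0.333, 0.943, 0.005], [0.943, 0.333, -0.015], [-0.016, 0.0, -1.0]]
force: [-10.7, -3.0, 27.9]
opening: 0.043
```

```bash
python3 -m jog '50 0 0 1 0;50 0 0 2 0;50 0 0 2 0;60 0 0 2 0;80 0 0 0 0;80 0 0 0 0;80 0 0 0 0;80 0 0 0 0;80 0 0 0 0;80 0 0 0 0' 40; python3 - <<'E'
from h import *
grab('wrist','w15.png'); grab('side','s15.png'); grab('top','t15.png')
im=cv2.imread('pics/w15.png'); cv2.imwrite('pics/w15c.png',cv2.resize(im[130:410,180:460],None,fx=2.1,fy=2.1,interpolation=cv2.INTER_CUBIC))
im=cv2.imread('pics/s15.png'); cv2.imwrite('pics/s15c.png',cv2.resize(im[240:380,220:360],None,fx=4.2,fy=4.2,interpolation=cv2.INTER_CUBIC))
E
```

```text
time_s: 18.82
tcp_pos: [0.5292, 0.1424, 0.1102]
tcp_rot: [[-0.334, 0.942, 0.0], [0.942, 0.334, -0.015], [-0.014, -0.005, -1.0]]
force: [0.5, -0.0, 1.0]
opening: 0.0683
```

View pics/w15c.png

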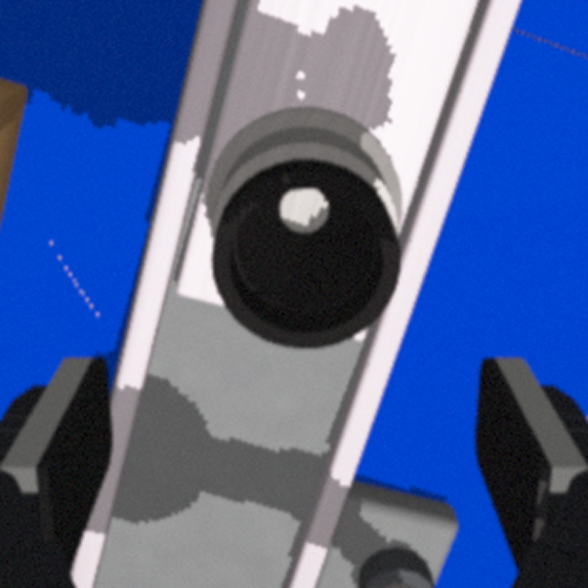

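View pics/s15c.png

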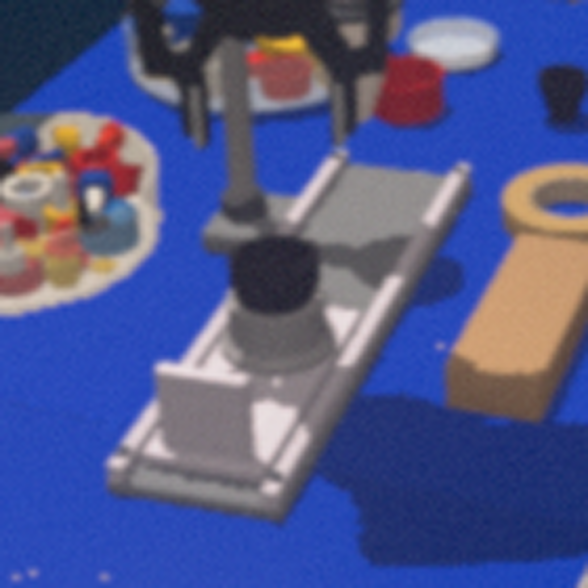

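```bash
python3 - <<'E'
from h import *
th=np.linspace(0,2*np.pi,240)
b=ray('wrist',180+303.5/2.1,130+207/2.1,.027);print('base',b)
im=cv2.imread('pics/w15.png')
for r,z,c in((.026,.077,(0,255,255)),(.028,.052,(0,0,255)),(.008,.027,(0,255,0))):
    for q in proj('wrist',np.c_[b[0]+r*np.cos(th),b[1]+r*np.sin(th),0*th+z]): cv2.circle(im,tuple(int(round(v)) for v in q),0,c,-1)
cv2.imwrite('pics/w15o.png',cv2.resize(im[170:310,260:400],None,fx=4,fy=4))
im=cv2.imread('pics/t15.png');cv2.imwrite('pics/t15c.png',cv2.resize(im[195:270,195:355],None,fx=5,fy=5,interpolation=cv2.INTER_CUBIC))
E
```

```text
base [0.53168785 0.14307529 0.027     ]
```

View pics/w15o.png

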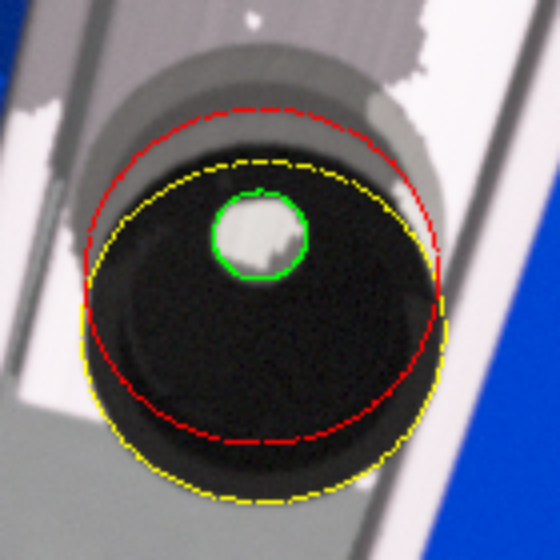

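View pics/t15c.png

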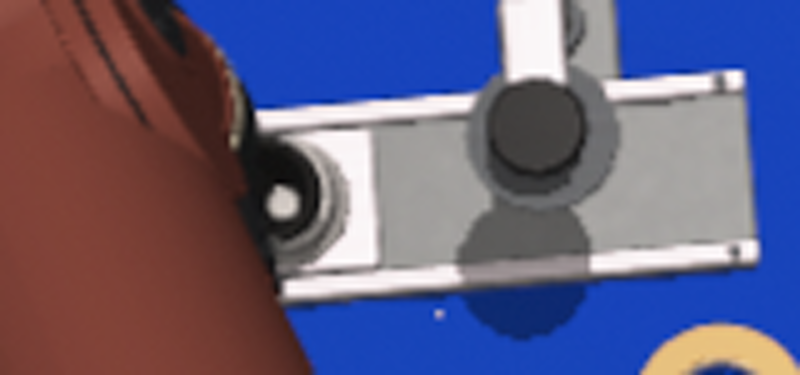

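```bash
python3 -m jog '0 0 2.5 0 -0.6;0 0 3 0 -0.6;0 0 3 0 -0.6;0 0 3 0 -0.6;0 0 2.8 0 -0.6;0 0 0 0 0;0 0 0 0 0;0 0 0 0 0;0 0 0 0 0;0 0 0 0 0' 40; python3 - <<'E'
from h import *
grab('wrist','w16.png'); grab('side','s16.png')
E
```

```text
time_s: 19.8
tcp_pos: [0.5284, 0.2877, 0.1083]
tcp_rot: [[-0.062, 0.998, -0.007], [0.998, 0.062, -0.016], [-0.016, -0.008, -1.0]]
force: [-0.2, -0.1, 0.0]
opening: 0.0002
```

View pics/w16.png

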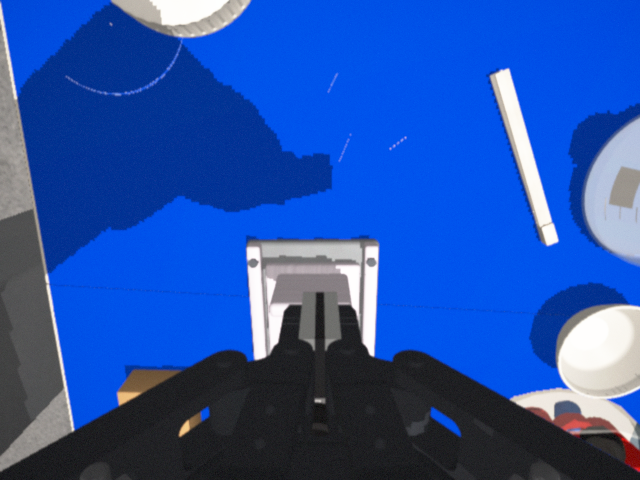

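View pics/s16.png

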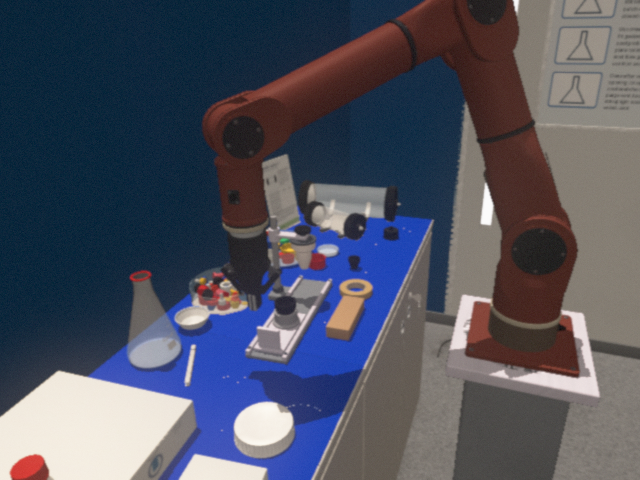

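```bash
python3 - <<'E'
from h import *
im=cv2.imread('pics/w16.png'); cv2.imwrite('pics/w16c.png',cv2.resize(im[220:420,220:420],None,fx=3,fy=3,interpolation=cv2.INTER_CUBIC))
s=env.get_state();p=np.array(s['tcp_pos']);T=np.array(s['tcp_rot'])
for a in (0,.02,.03,.035,.04,.045): print(a,(proj('wrist',p+T@[.011,0,-a])-220)*3)
E
```

```text
0 [[301.78131028 109.07874858]]
0.02 [[302.1677881  157.03649178]]
0.03 [[302.39571882 185.3202444 ]]
0.035 [[302.52022971 200.77070742]]
0.04 [[302.65266594 217.20462008]]
0.045 [[302.79380907 234.7189665 ]]
```

View pics/w16c.png

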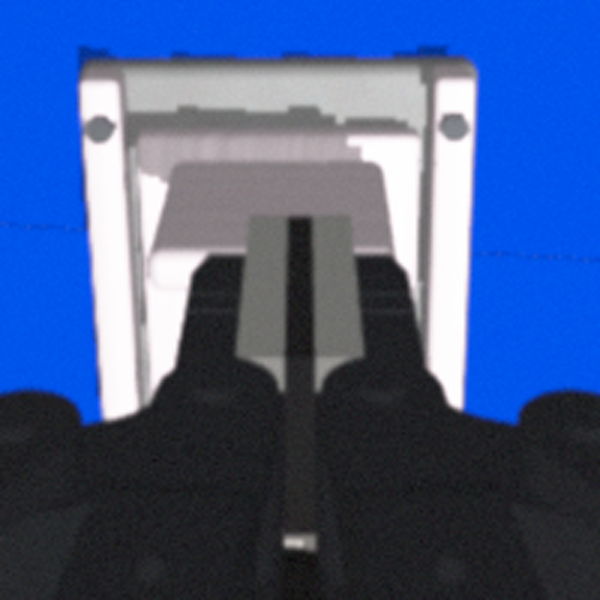

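```bash
python3 - <<'E'
from h import *
print(ray('wrist',311.5,302.7,.07))
E
```

```text
[0.52498969 0.2528767  0.07      ]
```

```bash
python3 -m jog '0 -0.3 0 -2 0;0 0 0 -2 0;0 0 0 -2 0;0 0 0 -2 0;0 0 0 -1 0;0 0 0 0 0;0 0 0 0 0;0 0 0 0 0;0 0 0 0 0;0 0 0 0 0' 40; python3 - <<'E'
from h import *
grab('wrist','w17.png'); grab('side','s17.png')
im=cv2.imread('pics/w17.png'); cv2.imwrite('pics/w17c.png',cv2.resize(im[180:420,200:440],None,fx=2.5,fy=2.5,interpolation=cv2.INTER_CUBIC))
im=cv2.imread('pics/s17.png'); cv2.imwrite('pics/s17c.png',cv2.resize(im[210:370,210:370],None,fx=3.75,fy=3.75,interpolation=cv2.INTER_CUBIC))
E
```

```text
time_s: 20.73
tcp_pos: [0.5305, 0.2824, 0.0202]
tcp_rot: [[-0.052, 0.999, 0.001], [0.999, 0.052, -0.015], [-0.015, 0.0, -1.0]]
force: [-0.1, 0.5, 0.4]
opening: 0.0001
```

View pics/w17c.png

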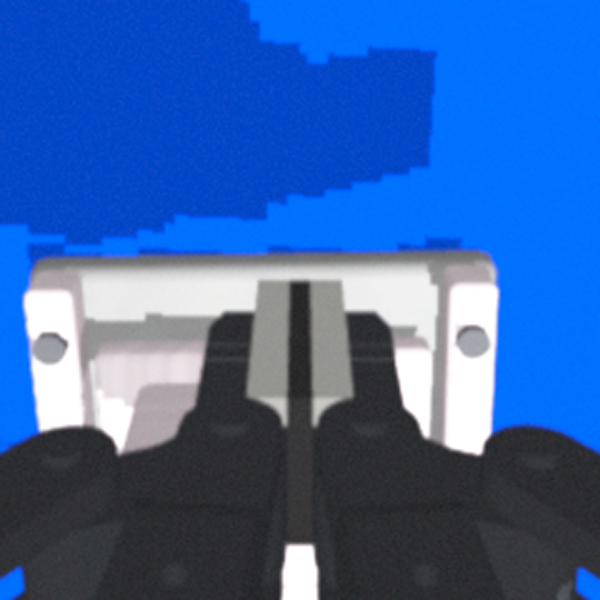

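View pics/s17c.png

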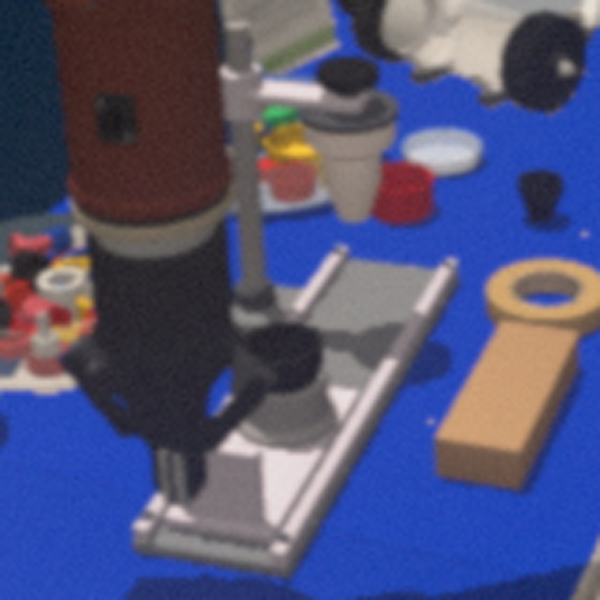

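```bash
python3 -m jog '0 -0.5 0 -0.7 0;0 0 0 -0.7 0;0 0 0 0 0;0 0 0 0 0;0 0 -0.4 0 0;0 0 -0.4 0 0;0 0 0 0 0;0 0 0 0 0;0 0 0 0 0;0 0 0 0 0' 40
```

```text
time_s: 21.67
tcp_pos: [0.5253, 0.2736, 0.0055]
tcp_rot: [[-0.053, 0.999, 0.002], [0.998, 0.053, -0.015], [-0.015, 0.001, -1.0]]
force: [0.6, 0.4, -0.2]
opening: 0.0001
```

```bash
python3 -m jog '0 0 -0.5 0 0;0 0.05 -1.2 0 0;0 0.1 -1.2 0 0;0 0.1 -1.2 0 0;0 0.1 -1.2 0 0;0 0.1 -1.2 0 0;0 0.1 -1.2 0 0;0 0.1 -1 0 0;0 0 -0.5 0 0;0 0 0 0 0' 40;  python3 - <<'E'
from h import *
grab('wrist','w18.png'); grab('side','s18.png')
im=cv2.imread('pics/s18.png'); cv2.imwrite('pics/s18c.png',cv2.resize(im[210:370,210:370],None,fx=3.75,fy=3.75,interpolation=cv2.INTER_CUBIC))
E
```

```text
time_s: 22.5
tcp_pos: [0.5317, 0.1714, 0.0059]
tcp_rot: [[-0.051, 0.999, 0.002], [0.999, 0.051, -0.013], [-0.014, 0.001, -1.0]]
force: [0.4, 0.8, -0.7]
opening: 0.0003
```

View pics/s18c.png

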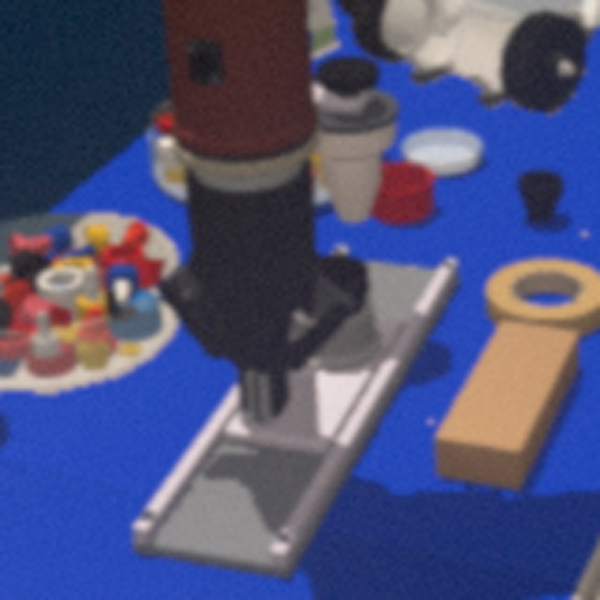

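View pics/w18.png

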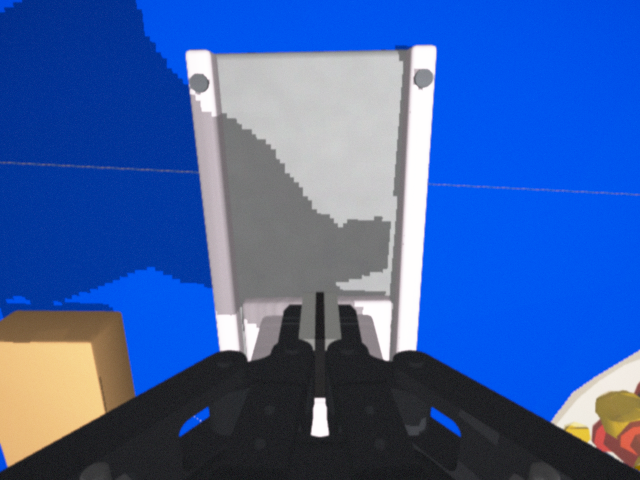

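```bash
python3 - <<'E'
from h import *
s=env.get_state();p=np.array(s['tcp_pos']);T=np.array(s['tcp_rot']);
print('now track end', ray('wrist',320,50,.022), ray('wrist',190,50,.022), ray('wrist',436,46,.022), 'carr end', ray('wrist',320,297,.025))
# re-create w16 pose calibration
K,r,t=cal('wrist');R=cv2.Rodrigues(r)[0]
Rt=R@T; ct=R@p+t   # cam = Rt*tool + ct
p16=np.array([.5284,.2877,.1083]);T16=np.array([[-.062,.998,-.007],[.998,.062,-.016],[-.016,-.008,-1.0]])
u,_,v=np.linalg.svd(T16);T16=u@v
def ray16(u,v,z):
    d=T16@Rt.T@np.linalg.inv(K)@[u,v,1]; o=p16+T16@(Rt.T@(-ct)); return o+d*(z-o[2])/d[2]
print('w16 plate',ray16(311.5,302.7,.07),'track end L,R',ray16(247,241,.022),ray16(379,241,.022),'carr end',ray16(220+250/3,220+133/3,.025))
E
python3 - <<'E'
import cv2
im=cv2.imread('pics/w18.png'); cv2.imwrite('pics/w18c.png',cv2.resize(im[270:400,200:440],None,fx=3.3,fy=3.3,interpolation=cv2.INTER_CUBIC))
E
```

```text
now track end [0.52605115 0.27196125 0.022     ] [0.47775922 0.26943754 0.022     ] [0.5689841  0.27555564 0.022     ] carr end [0.53130462 0.1716855  0.025     ]
w16 plate [0.52479066 0.25323364 0.07      ] track end L,R [0.47636458 0.2736563  0.022     ] [0.5699751  0.27972063 0.022     ] carr end [0.51733491 0.25962205 0.025     ]
```

View pics/w18c.png

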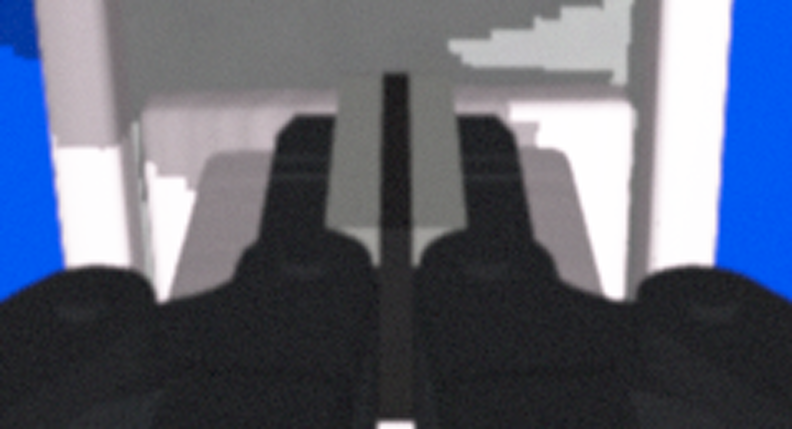

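```bash
python3 - <<'E'
from h import *
for row in (145,150,155): print(ray('wrist',200+240/3.3,270+row/3.3,.025), ray('wrist',200+560/3.3,270+row/3.3,.025))
print('carr end',[ray('wrist',200+c/3.3,270+98/3.3,.025) for c in(180,600)])
for n in ['push_plate']:
    print([ (np.round(d['extent'],1),d['conf']) for d in env.look_for(n,'wrist')[:2]])
g=grab('top','t18.png'); cv2.imwrite('pics/t18c.png',cv2.resize(g[195:270,195:355,::-1],None,fx=5,fy=5,interpolation=cv2.INTER_CUBIC))
E
```

```text
[0.51038594 0.16210125 0.025     ] [0.55421977 0.16434472 0.025     ]
[0.51039704 0.1613277  0.025     ] [0.55429125 0.16357393 0.025     ]
[0.51040818 0.16055203 0.025     ] [0.55436292 0.16280102 0.025     ]
carr end [array([0.50217326, 0.16885426, 0.025     ]), array([0.55896929, 0.1717652 , 0.025     ])]
[(array([314.4, 367.4, 149.4, 140.6]), 0.57)]
```

View pics/t18c.png

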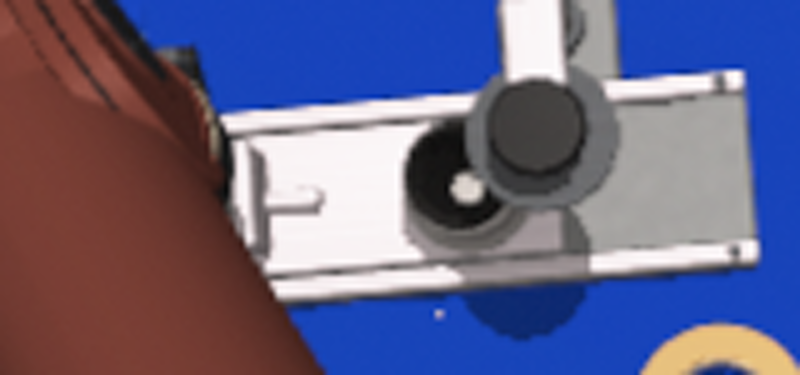

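```bash
python3 - <<'E'
from h import *
tp=lambda x,y:((x+.5)/5-.5+195,(y+.5)/5-.5+195)
b=ray('top',*tp(467,187),.027);print('hole',b, 'init floor', ray('top',*tp(304,199),.022))
ye=[(ray('top',*tp(x,y),.022)) for x,y in((27,132),(38,312),(745,72),(758,258))];print(ye)
a=(ye[0]+ye[1])/2;c=(ye[2]+ye[3])/2;L=np.linalg.norm(a-c);d=(c-a)/L;print('len',L,'stand pt',a+d*.272*L/.364, 'hole from end',(b-a)@d*.364/L, 'floor0',(ray('top',*tp(304,199),.022)-a)@d*.364/L)
print('knob', ray('top',*tp(537,127),.209))
E
```

```text
hole [0.5388134  0.05134348 0.027     ] init floor [0.53445182 0.1338001  0.022     ]
[array([0.57026552, 0.27429473, 0.022     ]), array([0.47925384, 0.26732461, 0.022     ]), array([ 0.59556113, -0.08771536,  0.022     ]), array([ 0.50200347, -0.09306712,  0.022     ])]
len 0.361998872750299 stand pt [0.54271065 0.0009013  0.022     ] hole from end 0.2211307277909332 floor0 0.13811001882505178
knob [0.54181522 0.00093186 0.209     ]
```

```bash
python3 -m jog '0 0.05 -0.7 0 0;0 0.05 -0.8 0 0;0 0.05 -0.8 0 0;0 0.05 -0.8 0 0;0 0.05 -0.6 0 0;0 0 -0.4 0 0;0 0 -0.2 0 0;0 0 0 0 0;0 0 0 0 0;0 0 0 0 0' 40;  python3 - <<'E'
from h import *
grab('wrist','w19.png'); grab('side','s19.png');g=grab('top','t19.png'); cv2.imwrite('pics/t19c.png',cv2.resize(g[195:270,195:355,::-1],None,fx=5,fy=5,interpolation=cv2.INTER_CUBIC))
im=cv2.imread('pics/s19.png'); cv2.imwrite('pics/s19c.png',cv2.resize(im[210:350,230:370],None,fx=4.2,fy=4.2,interpolation=cv2.INTER_CUBIC))
E
```

```text
time_s: 23.53
tcp_pos: [0.5342, 0.129, 0.0062]
tcp_rot: [[-0.057, 0.998, 0.003], [0.998, 0.057, -0.01], [-0.011, 0.003, -1.0]]
force: [1.2, 1.6, -0.4]
opening: 0.0002
```

View pics/t19c.png

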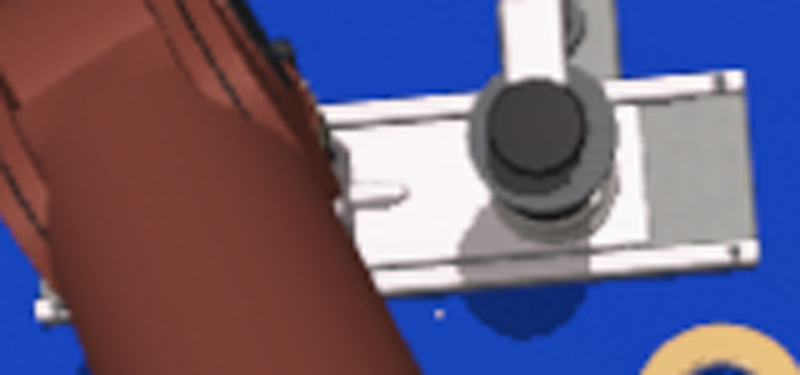

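View pics/s19c.png

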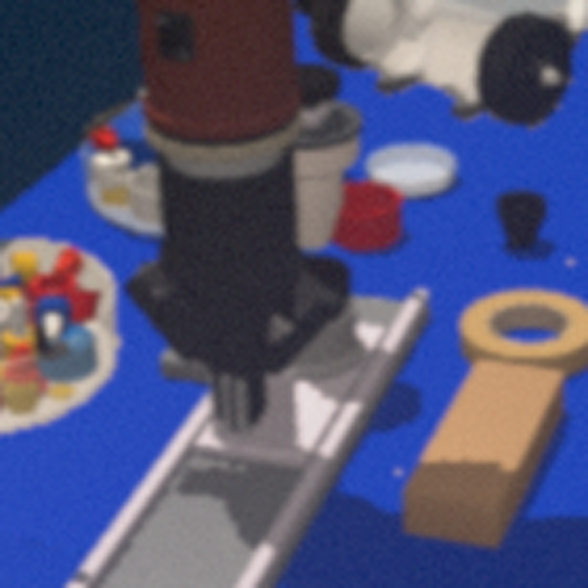

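View pics/w19.png

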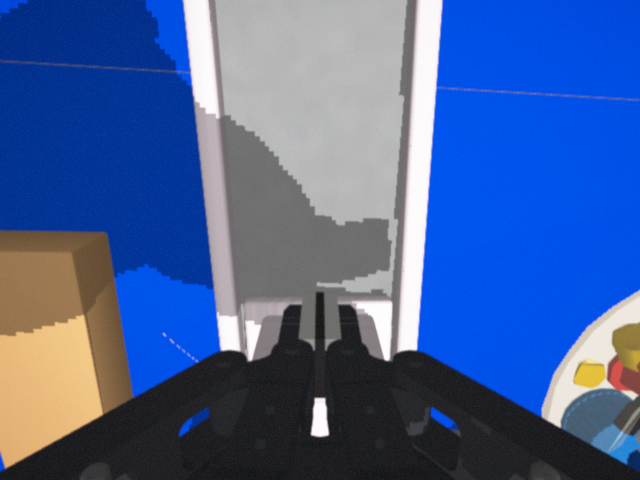

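```bash
python3 -m jog '0 0.02 -0.3 0 0;0 0.02 -0.3 0 0;0 0 -0.2 0 0;0 0 0 0 0;0 0 0 0 0;0 0 0 0 0;0 0 0 0 0;0 0 0 0 0;0 0 0 0 0;0 0 0 0 0' 40; python3 -m jog '0 0 1 0 0;0 0 1.5 0 0;0 0 3 3 0;0 0 3 3 0;0 0 3 3 0;0 0 3 3 0;0 0 3 3 0;0 0 3 3 0;0 0 1 3 0;0 0 0 0 0' 40 | head -2; python3 - <<'E'
from h import *
E
```

```text
time_s: 24.52
tcp_pos: [0.5345, 0.1214, 0.0062]
tcp_rot: [[-0.058, 0.998, 0.003], [0.998, 0.058, -0.01], [-0.01, 0.003, -1.0]]
force: [-0.1, 0.6, -0.6]
opening: 0.0001
time_s: 25.35
tcp_pos: [0.5255, 0.3396, 0.2176]
```

```bash
python3 - <<'E'
from h import *
g=grab('side','s20.png'); cv2.imwrite('pics/s20c.png',cv2.resize(g[210:330,240:360,::-1],None,fx=5,fy=5,interpolation=cv2.INTER_CUBIC))
g=grab('top','t20.png'); cv2.imwrite('pics/t20c.png',cv2.resize(g[195:270,195:355,::-1],None,fx=5,fy=5,interpolation=cv2.INTER_CUBIC))
grab('wrist','w20.png')
E
```

```text
(no output)
```

View pics/s20c.png

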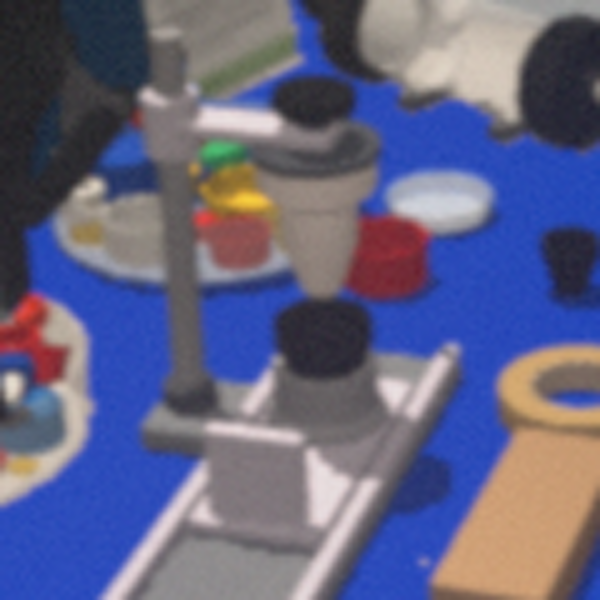

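View pics/t20c.png

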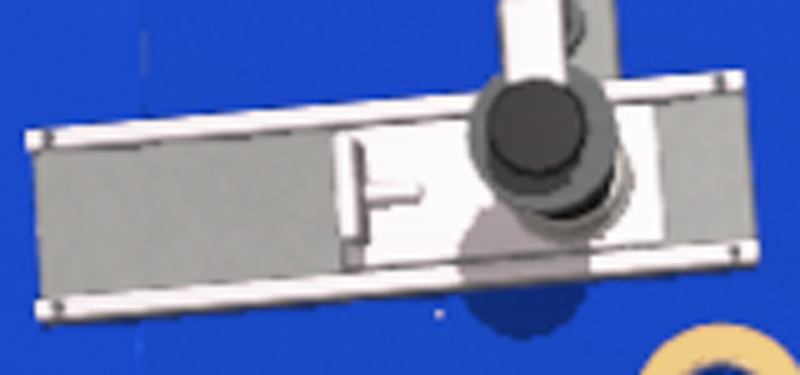

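View pics/w20.png

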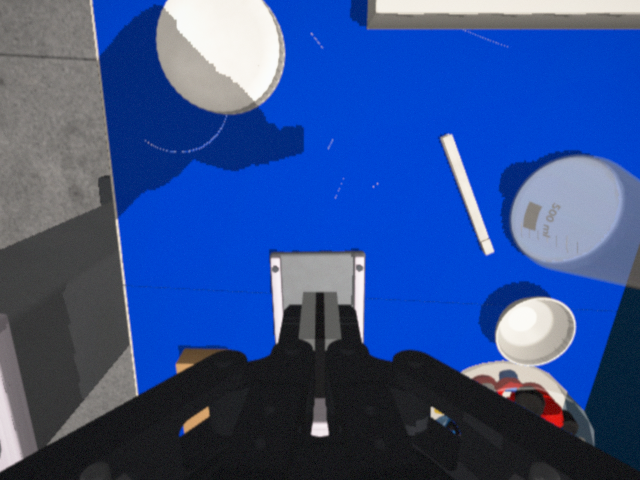

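```bash
python3 - <<'E'
from h import *
tp=lambda x,y:((x+.5)/5-.5+195,(y+.5)/5-.5+195)
c,s=np.cos(.0725),np.sin(.0725); o=np.array([.5415,.0012])
def st(P): d=P[:2]-o; return np.array([c*d[0]+s*d[1],-s*d[0]+c*d[1]])
for n,x,y,z in (('plate out now',334,134,.07),('plate out now',344,241,.07),('plate in top',357,140,.07),('plate in',367,241,.07),('plate out init',61,157,.07),('init',70,257,.07),('front now',658,105,.025),('front now',665,240,.025),('front0',388,127,.025),('front0',403,265,.025),('end L',27,132,.022),('endL',38,312,.022),('endR',745,72,.022),('endR',758,258,.022),('knob',537,127,.209)):
    print(n,st(ray('top',*tp(x,y),z)))
im=cv2.imread('pics/s20.png')
th=np.linspace(0,2*np.pi,120)
def W(x,y,z): return [o[0]+c*x-s*y,o[1]+s*x+c*y,z]
for yy,r,z,col in((0,.010,.096,(0,0,255)),(0,.032,.16,(0,0,255)),(0,.022,.209,(0,0,255)),(0,.026,.077,(0,255,255)),(0,.028,.052,(0,255,0))):
    for q in proj('side',[W(r*np.cos(a),yy+r*np.sin(a),z) for a in th]): cv2.circle(im,tuple(int(round(v)) for v in q),0,col,-1)
cv2.imwrite('pics/s20o.png',cv2.resize(im[210:330,240:360],None,fx=5,fy=5))
E
```

```text
plate out now [0.02654724 0.10814616]
plate out now [-0.02571694  0.10689518]
plate in top [0.02266681 0.09722465]
plate in [-0.02665983  0.09581761]
plate out init [0.02678458 0.2413598 ]
init [-0.02219144  0.23982837]
front now [ 0.0341513  -0.04792356]
front now [-0.03365447 -0.04590839]
front0 [0.03477188 0.08770352]
front0 [-0.03505193  0.08513554]
end L [0.04847198 0.27029365]
endL [-0.0428055  0.2699344]
endR [ 0.0474784  -0.09259778]
endR [-0.04622116 -0.09115849]
knob [ 0.00029497 -0.00029027]
```

View pics/s20o.png

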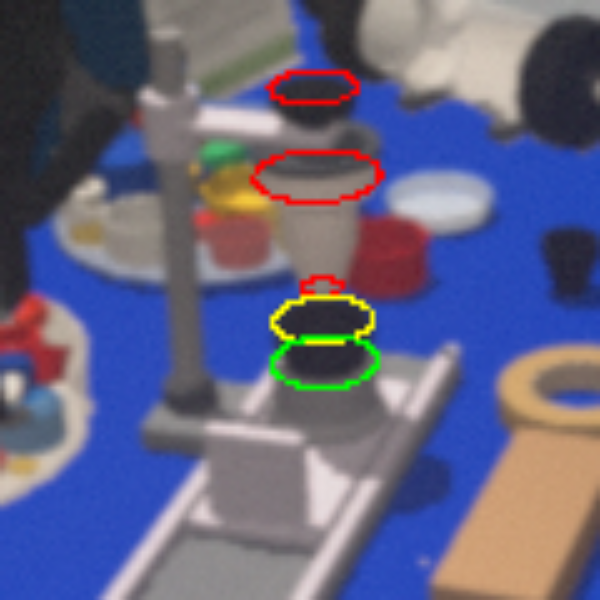

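```bash
python3 -m jog '0 0 0 0 1;0 0 -2.5 0 1;0 0.2 -3.4 0 1;0 0.2 -3.4 0 1;0 0.2 -3.4 0 1;0 0.2 -3.4 0 1;0 0.2 -3.4 0 1;0 0.2 -3.4 0 1;0 0.2 -3.4 0 1;0 0.2 -3.4 0 1' 40; python3 -m jog '0 0 -2 0 1;0 0 0 0 1;0 0 0 0 1;0 0 0 0 1;0 0 0 0 1;0 0 0 0 1;0 0 0 0 1;0 0 0 0 0;0 0 0 0 0;0 0 0 0 0' 40; python3 - <<'E'
from h import *
grab('wrist','w21.png'); grab('top','t21.png')
E
```

```text
time_s: 26.33
tcp_pos: [0.5294, 0.0178, 0.1928]
tcp_rot: [[-0.817, 0.576, -0.012], [0.576, 0.816, -0.04], [-0.013, -0.04, -0.999]]
force: [0.6, -0.3, -0.0]
opening: 0.0002
time_s: 27.17
tcp_pos: [0.516, -0.0319, 0.1763]
tcp_rot: [[-1.0, 0.012, -0.012], [0.013, 0.999, -0.053], [0.011, -0.053, -0.999]]
force: [0.4, 0.9, -0.1]
opening: -0.0002
```

View pics/w21.png

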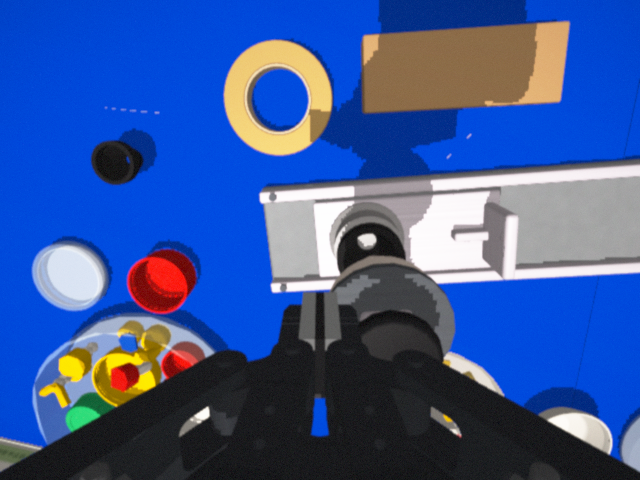

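```bash
python3 - <<'E'
from h import *
im=cv2.imread('pics/w21.png'); cv2.imwrite('pics/w21c.png',cv2.resize(im[180:400,260:480],None,fx=2.7,fy=2.7,interpolation=cv2.INTER_CUBIC))
print('hole',ray('wrist',367,241,.027),'knob',ray('wrist',400,338,.209))
s=env.get_state();p=np.array(s['tcp_pos']);T=np.array(s['tcp_rot']);print('tip',p-.04*T[:,2])
E
```

```text
hole [0.54265782 0.00081295 0.027     ] knob [0.52837007 0.00289068 0.209     ]
tip [ 0.51673804 -0.0295055   0.21653316]
```

View pics/w21c.png

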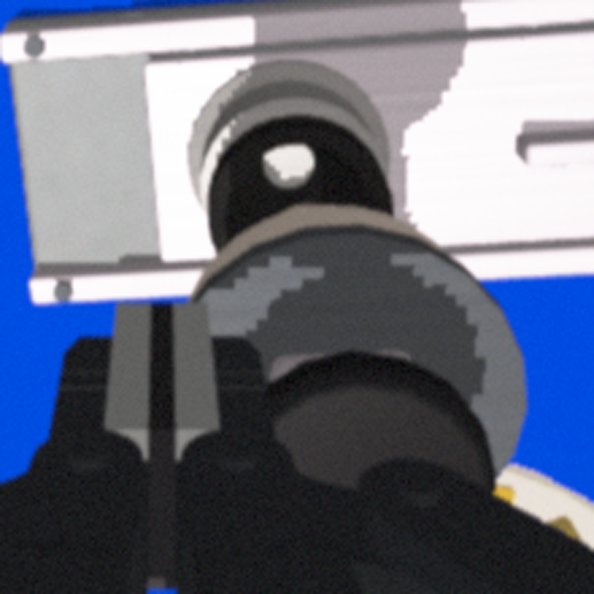

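```bash
python3 -m jog '0 0 0 2.5 0;0 0 0 1 0;0 1.2 1.5 0 0;0 1.2 1.5 0 0;0 0 0 0 0;0 0 0 0 0;0 0 0 0 0;0 0 0 0 0;0 0 0 0 0;0 0 0 0 0' 40; python3 - <<'E'
from h import *
s=env.get_state();p=np.array(s['tcp_pos']);T=np.array(s['tcp_rot']);print('tip',p-.04*T[:,2])
grab('wrist','w22.png'); g=grab('side','s22.png');cv2.imwrite('pics/s22c.png',cv2.resize(g[170:330,220:380,::-1],None,fx=3.75,fy=3.75,interpolation=cv2.INTER_CUBIC))
E
```

```text
time_s: 28.1
tcp_pos: [0.5398, -0.0029, 0.2122]
tcp_rot: [[-1.0, 0.023, -0.013], [0.024, 0.998, -0.054], [0.012, -0.054, -0.998]]
force: [-0.4, -0.0, -0.1]
opening: 0.0001
tip [ 0.54028876 -0.00078007  0.25218134]
```

View pics/w22.png

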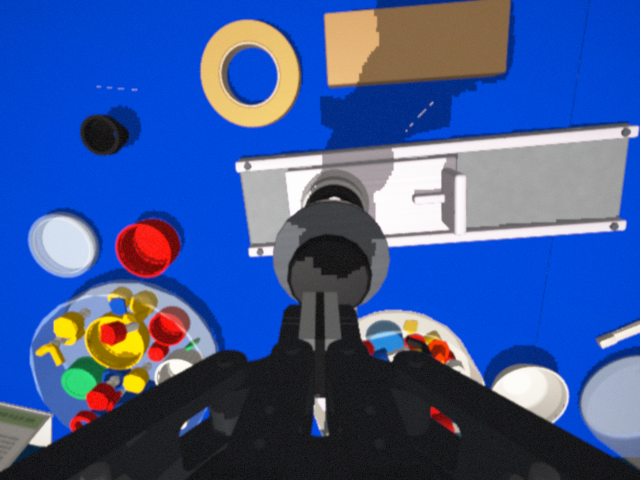

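View pics/s22c.png

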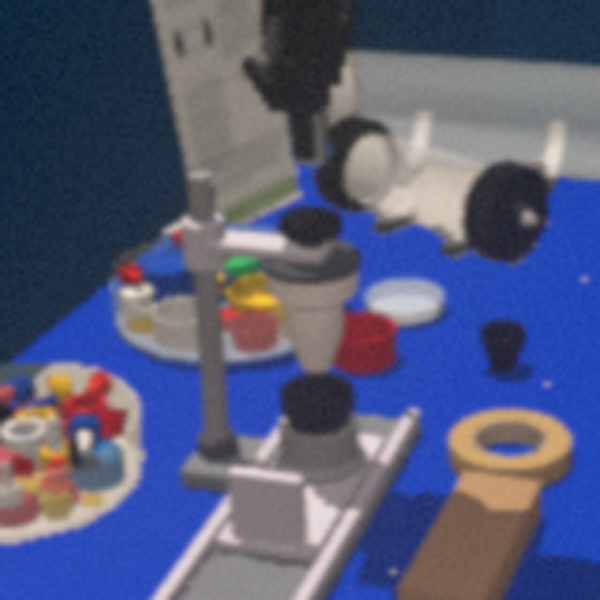

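```bash
python3 - <<'E'
import cv2
im=cv2.imread('pics/w22.png')
cv2.imwrite('pics/w22a.png',cv2.resize(im[115:270,400:640],None,fx=3.3,fy=3.3,interpolation=cv2.INTER_CUBIC))
cv2.imwrite('pics/w22b.png',cv2.resize(im[140:320,230:400],None,fx=3.3,fy=3.3,interpolation=cv2.INTER_CUBIC))
E
```

```text
(no output)
```

View pics/w22a.png

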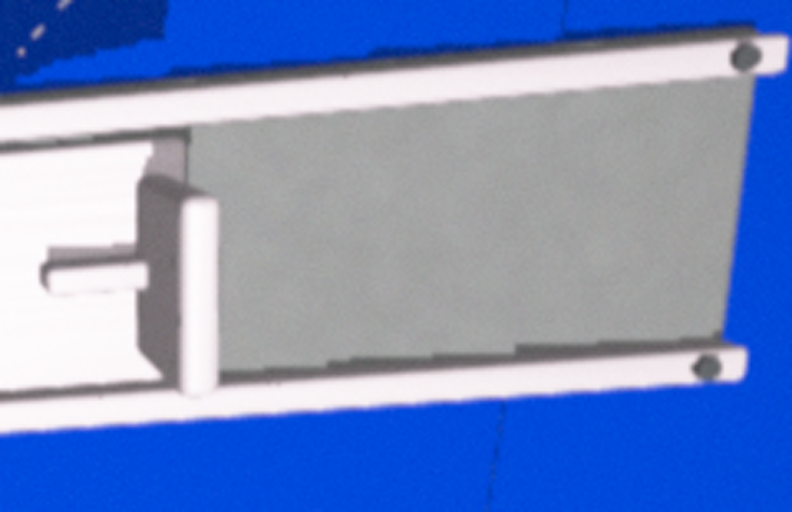

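View pics/w22b.png

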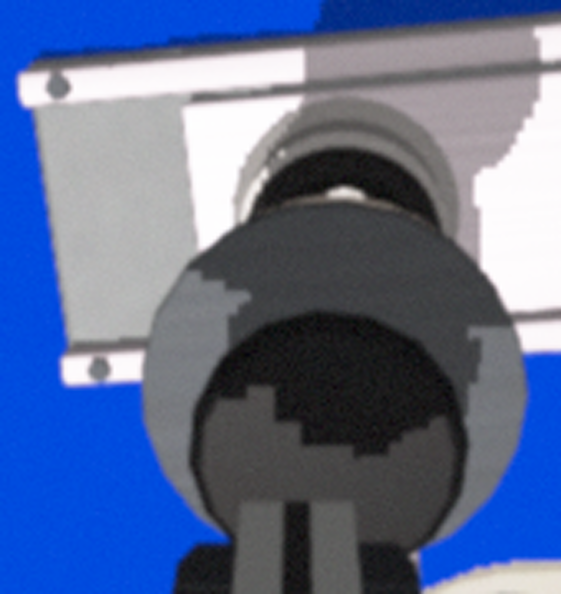

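```bash
cat > f22.py <<'E'
from h import *
from scipy.optimize import least_squares
A=lambda x,y:np.array(((x+.5)/3.3-.5+400,(y+.5)/3.3-.5+115))
B=lambda x,y:np.array(((x+.5)/3.3-.5+230,(y+.5)/3.3-.5+140))
K,r,t=cal('wrist');th=np.linspace(0,2*np.pi,200)
def f(p):
    c,s=np.cos(p[2]),np.sin(p[2])
    W=lambda x,y,z:np.array([p[0]+c*x-s*y,p[1]+s*x+c*y,z])
    P=lambda pts:cv2.projectPoints(np.array(pts,float).reshape(-1,1,3),r+np.array([p[4],p[5],0]),t,K,None)[0][:,0]
    q=P([W(-.05,.272,.022),W(.05,.272,.022),W(-.05,-.092,.022),W(.05,-.092,.022),W(-.026,p[3],.07),W(.026,p[3],.07)])
    res=list((q[:4]-[A(789,38),B(62,383)*0+A(746,379),B(20,74),B(62,384)]).ravel())
    res+=[q[4,0]-A(217,200)[0],q[5,0]-A(217,392)[0]]
    k=P([W(.022*np.cos(a),.022*np.sin(a),.209) for a in th])
    res+=[k[:,0].min()-B(191,0)[0],k[:,0].max()-B(468,0)[0],k[:,1].min()-B(0,312)[1]]
    res+=[p[4]*300,p[5]*300]
    return res
o=least_squares(f,[.5415,.001,.072,.11,0,0]);print(o.x);print(np.round(o.fun,1))
E
python3 f22.py
```

```text
[ 5.40701896e-01 -4.00392706e-04  6.30116617e-02  1.08482633e-01
  2.11825620e-03  6.64179910e-03]
[ 3.7 -3.4  1.   3.2 -1.2 -3.9  0.9  1.2  0.6 -0.6 -2.8  0.   2.8  0.6
  2. ]
```

```bash
python3 -m jog '0 0.1 0.1 -1 0;0 0 0 -1.2 0;0 0 0 -1 0;0 0 0 0 0;0 0 0 0 0;0 0 0 -0.4 0;0 0 0 -0.4 0;0 0 0 0 0;0 0 0 0 0;0 0 0 0 0' 40; python3 - <<'E'
from h import *
s=env.get_state();p=np.array(s['tcp_pos']);T=np.array(s['tcp_rot']);print('tip',p-.04*T[:,2])
E
```

```text
time_s: 29.03
tcp_pos: [0.5404, -0.0024, 0.1679]
tcp_rot: [[-1.0, 0.024, -0.014], [0.025, 0.998, -0.054], [0.013, -0.055, -0.998]]
force: [0.0, 0.4, 0.8]
opening: -0.0002
tip [ 5.40924431e-01 -1.86197046e-04  2.07832553e-01]
```

Near contact. Press on gradually.

```bash
python3 -m jog '0 0 0 -0.5 0;0 0 0 -0.5 0;0 0 0 -0.5 0;0 0 0 -0.5 0;0 0 0 -0.5 0;0 0 0 -0.5 0;0 0 0 -0.5 0;0 0 0 0 0;0 0 0 0 0;0 0 0 0 0' 40; python3 - <<'E'
from h import *
g=grab('side','s23.png');cv2.imwrite('pics/s23c.png',cv2.resize(g[170:330,220:380,::-1],None,fx=3.75,fy=3.75,interpolation=cv2.INTER_CUBIC))
E
```

```text
time_s: 29.87
tcp_pos: [0.5409, -0.0023, 0.1351]
tcp_rot: [[-1.0, 0.025, -0.011], [0.025, 0.998, -0.057], [0.01, -0.057, -0.998]]
force: [-0.9, -0.4, -0.1]
opening: 0.0002
```

View pics/s23c.png

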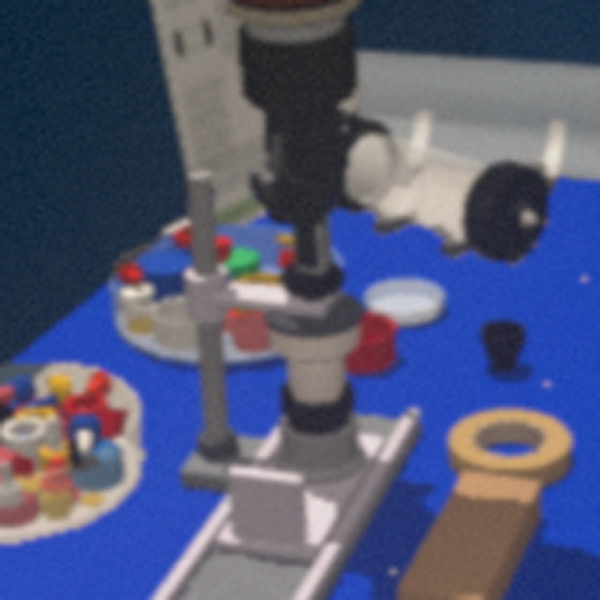

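```bash
python3 -m jog '0 0 0 -0.5 0;0 0 0 -0.5 0;0 0 0 -0.4 0;0 0 0 -0.3 0;0 0 0 -0.3 0;0 0 0 -0.2 0;0 0 0 0 0;0 0 0 0 0;0 0 0 0 0;0 0 0 0 0' 40;
```

```text
time_s: 30.75
tcp_pos: [0.5413, -0.0023, 0.1149]
tcp_rot: [[-1.0, 0.025, -0.01], [0.026, 0.998, -0.058], [0.008, -0.059, -0.998]]
force: [-0.9, 1.1, 0.9]
opening: -0.0001
```

```bash
python3 -m jog '0 0 0 -0.2 0;0 0 0 -0.2 0;0 0 0 -0.2 0;0 0 0 -0.1 0;0 0 0 -0.1 0;0 0 0 0 0;0 0 0 0 0;0 0 0 0 0;0 0 0 0 0;0 0 0 0 0' 40;
```

```text
time_s: 31.58
tcp_pos: [0.5418, -0.0024, 0.1122]
tcp_rot: [[-1.0, 0.026, -0.008], [0.026, 0.998, -0.062], [0.006, -0.062, -0.998]]
force: [-0.6, -0.4, 3.3]
opening: -0.0001
```

```bash
python3 -m jog '0 0 0 -0.4 0;0 0 0 -0.4 0;0 0 0 -0.4 0;0 0 0 -0.4 0;0 0 0 -0.4 0;0 0 0 0 0;0 0 0 0 0;0 0 0 0 0;0 0 0 0 0;0 0 0 0 0' 40;python3 - <<'E'
from h import *
g=grab('side','s24.png');cv2.imwrite('pics/s24c.png',cv2.resize(g[190:320,230:360,::-1],None,fx=4.6,fy=4.6,interpolation=cv2.INTER_CUBIC))
E
```

```text
time_s: 32.42
tcp_pos: [0.5427, -0.0026, 0.1134]
tcp_rot: [[-1.0, 0.028, -0.003], [0.028, 0.997, -0.076], [0.001, -0.076, -0.997]]
force: [-0.4, 0.5, 0.1]
opening: -0.0006
```

View pics/s24c.png

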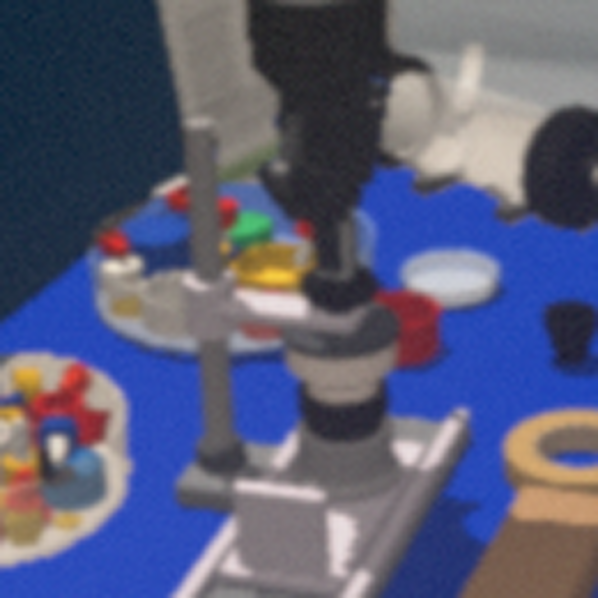

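```bash
python3 -m jog '0 0 0 1.5 0;0 0 0 2.5 0;0 0 0 3.5 0;0 0 0 3.5 0;0 -1 -2 1 0;0 -1 -3 0 0;0 -1 -3 0 0;0 -1 -3 0 0;0 0 -2 0 0;0 0 0 0 0' 40;python3 - <<'E'
from h import *
g=grab('side','s25.png');cv2.imwrite('pics/s25c.png',cv2.resize(g[220:320,240:340,::-1],None,fx=6,fy=6,interpolation=cv2.INTER_CUBIC))
g=grab('top','t25.png'); cv2.imwrite('pics/t25c.png',cv2.resize(g[195:270,195:355,::-1],None,fx=5,fy=5,interpolation=cv2.INTER_CUBIC))
grab('wrist','w25.png')
E
```

```text
time_s: 33.3
tcp_pos: [0.4973, -0.1356, 0.2346]
tcp_rot: [[-1.0, 0.021, -0.01], [0.022, 0.997, -0.073], [0.008, -0.073, -0.997]]
force: [0.2, -0.5, 0.5]
opening: -0.0001
```

View pics/s25c.png

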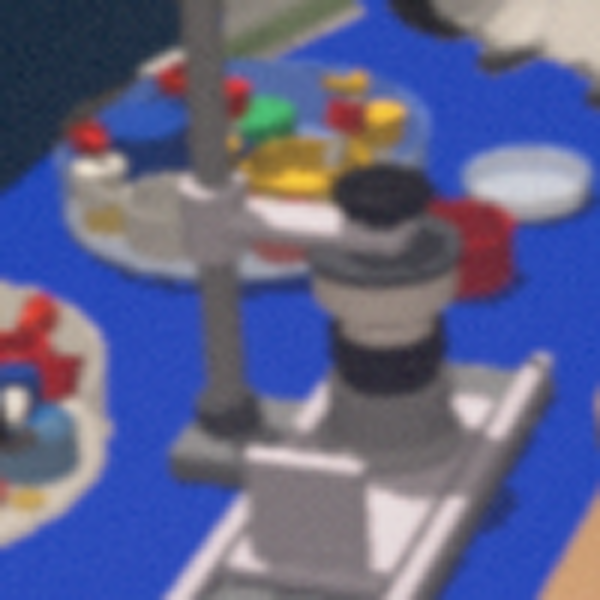

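View pics/t25c.png

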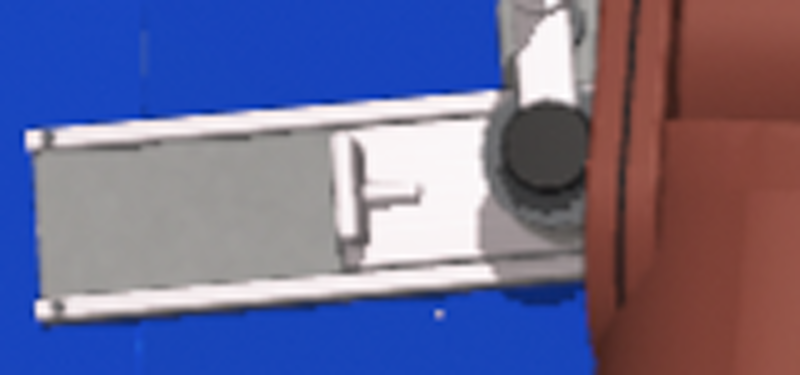

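View pics/w25.png

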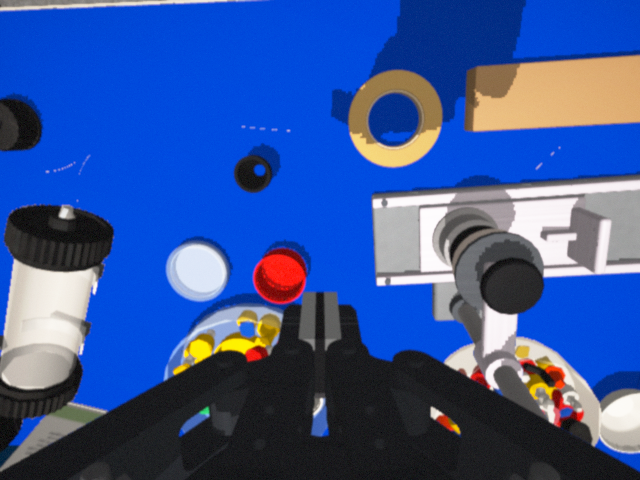

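```bash
python3 - <<'E'
from h import *
from scipy.optimize import brentq
def up(fn): return cv2.resize(cv2.cvtColor(cv2.imread(fn),cv2.COLOR_BGR2GRAY),None,fx=8,fy=8,interpolation=cv2.INTER_CUBIC)
a,b=up('pics/s20.png'),up('pics/s25.png')
# patches on post slider/arm (s20c: slider at (170,125)/5) and knob (315,100)/5, bowl
for n,(x0,y0,x1,y1) in dict(slider=(268,226,290,243),knob=(293,224,313,236),bowl=(288,232,318,252)).items():
    T=a[y0*8:y1*8,x0*8:x1*8]; S=b[200*8:300*8,260*8:340*8]
    r=cv2.matchTemplate(S,T,cv2.TM_CCOEFF_NORMED);_,m,_,l=cv2.minMaxLoc(r)
    du=(l[0]/8+260-x0,l[1]/8+200-y0)
    c=np.array([.5415,.0012])+ (np.array([.078,.0056]) if n=='slider' else 0)
    z0=.19 if n=='slider' else (.205 if n=='knob' else .17)
    p0=proj('side',[*c,z0])[0]
    h=brentq(lambda d:proj('side',[*c,z0-d])[0][1]-p0[1]-du[1],0,.1)
    print(n,m,du,'lift',h)
E
```

```text
slider 0.7757075428962708 (1.75, 21.625) lift 0.06154001737869089
knob 0.9362691640853882 (1.375, 22.75) lift 0.0633248022906604
bowl 0.8624477982521057 (1.25, 22.0) lift 0.0626072264296529
```

```bash
python3 - <<'E'
from h import *
s=env.get_state(); print(s['time_s'],s['force'],np.abs(s['qvel']).max())
print(env.finish_job())
E
```

```text
33.45 [-0.06248251  1.26884017 -0.31958783] 1.2360765307231298
the job is handed in; nothing more can be done
None
```

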